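# Weigh a cored sample in its closed tins

## Task

The slices of one drilled core stand in open tins and are to be weighed together. Set the scale's loose tray back on its two pins so that it sits level, and with the tray empty turn the knob on the dial until the needle points to zero, then leave the dial alone. Press a lid fully home, flat and level, into every tin and stand all the closed tins upright on the floor of the tray, without disturbing the wash bottle and the spoon.

Things in the scene. Friction and masses are not known exactly. Their poses are not given: they have to be found in the camera images.
- scale: grey mechanical bench scale, fixed to the bench, 316 mm long (its x) by 226 mm wide (its y), deck 48 mm above the bench; origin at the centre of its underside; the dial with its knob is at its -x end and the weighing head at its +x end
- tray_seat (a point): centre of the scale's weighing head, level with the tops of its two support bars (66 mm above the bench unloaded; sinks 0.4 mm per newton on its spring, at most 12 mm). The bars, 130 mm long, run along the point's x at y = +95 and -95 mm; in the middle of each stands a locating pin 10 mm thick, 12 mm high, with a tapered tip. Axes as the scale's
- tray: loose stainless weighing tray, 170 mm (x) by 220 mm (y), 0.35 kg, floor 4 mm thick, rim 12 mm high, 15 mm holes at y = +-95 mm; origin at the centre of its underside, z up. Seated either way round, origin at tray_seat, the pins stand 8 mm above its floor. Room for tins at x = +-42, y = +-68 mm, two on each side of the grip
- tray_grip (a point): centre of the tray's upright folded grip, 23 mm above the tray's underside over its middle; the grip is 70 mm long in x, 12 mm thick in y and reaches from 4 to 38 mm above the underside; lifted by it the tray balances. Axes as the tray's
- knob_grip (a point): on the axis of the black round knob over the scale's dial (38 mm across, 24 mm high, from 61 to 85 mm above the bench), 75 mm above the bench; the white dial card, 108 mm across, turns with the knob; it stays where it is left and takes about 0.06 N m to turn
- zero_mark (a point): the zero of the dial: the bold black T mark on the card, 44 mm from the knob's axis; goes round with the knob
- needle_tip (a point): tip of the scale's dark needle, 44 mm from the knob's axis, over the card and under the knob; goes clockwise (seen from above) as the head sinks, about 2.5 rad per kg, and does not turn with the knob. The scale reads zero when this tip stands over zero_mark
- dial (a joint): angle of knob and card (rad), growing anticlockwise seen from above, limits -2.9 and 2.9
- tin1: open round aluminium sample tin, 64 mm outside diameter, 55 mm high, mouth 57 mm wide with a black rubber gasket just inside that grips the lid; a slice of drilled rock core is fixed inside (top 33 mm above the underside); 0.2 to 0.4 kg; origin at the centre of its underside, z up along its axis. The tins are alike; two or three are present
- tin2: open round aluminium sample tin, 64 mm outside diameter, 55 mm high, mouth 57 mm wide with a black rubber gasket just inside that grips the lid; a slice of drilled rock core is fixed inside (top 33 mm above the underside); 0.2 to 0.4 kg; origin at the centre of its underside, z up along its axis. The tins are alike; two or three are present
- tin3: open round aluminium sample tin, 64 mm outside diameter, 55 mm high, mouth 57 mm wide with a black rubber gasket just inside that grips the lid; a slice of drilled rock core is fixed inside (top 33 mm above the underside); 0.2 to 0.4 kg; origin at the centre of its underside, z up along its axis. The tins are alike; two or three are present
- lid1: flat aluminium press-in lid, 14 mm high: flange 61 mm across, 6 mm thick, on a bevelled 54 mm plug 8 mm deep. Lies plug down, flange 8 to 14 mm above the bench; origin at the centre of the plug's underside, z up. Set loosely on a tin it stays a few mm high on the gasket; pressed with 8 to 15 N it goes home: flange flat on the rim, origin 47 mm above the tin's. Three alike; one may be left over
- lid2: flat aluminium press-in lid, 14 mm high: flange 61 mm across, 6 mm thick, on a bevelled 54 mm plug 8 mm deep. Lies plug down, flange 8 to 14 mm above the bench; origin at the centre of the plug's underside, z up. Set loosely on a tin it stays a few mm high on the gasket; pressed with 8 to 15 N it goes home: flange flat on the rim, origin 47 mm above the tin's. Three alike; one may be left over
- lid3: flat aluminium press-in lid, 14 mm high: flange 61 mm across, 6 mm thick, on a bevelled 54 mm plug 8 mm deep. Lies plug down, flange 8 to 14 mm above the bench; origin at the centre of the plug's underside, z up. Set loosely on a tin it stays a few mm high on the gasket; pressed with 8 to 15 N it goes home: flange flat on the rim, origin 47 mm above the tin's. Three alike; one may be left over
- wash_bottle: white plastic wash bottle with a blue cap and spout, 72 mm thick, about 190 mm high, loose bystander; origin at the centre of its underside
- spoon: steel spoon 240 mm long lying on the bench at the right, loose bystander; origin near its middle, underside
There are look-alikes about, which are no part of the job. What is shaped like the lid3 but black or pink is not meant.

How it is judged:
By the outcome, as a careful person would: the job done as asked, in the order asked, and still so for the second after the job is handed in, with the robot touching nothing.
Of tin1, tin2, tin3 only 2 to 3 are there at a start; the rules pass over those that are not, and their reading is None.
At some moment in a run one of tin1, tin2, tin3 may be knocked a few centimetres aside while the robot is not near it.
It also fails if it takes over 210 s, if anything falls off the work surface, if the arm or the gripper's body presses on something with over 40 N, if the wrist force passes 120 N, or if a joint passes its speed limit or range.

## Robot

A 6-joint arm with a two-finger parallel gripper is mounted at the origin on the work surface. World frame = base frame: x ahead of the robot, y to its left, z up, the work surface at z = 0. Lengths are in m, angles in rad, forces in N, time in s.
With the tool pointing down it reaches from about 0.35 to 0.85 m from the base axis. Payload 8.1 kg.
Tool frame: the origin (TCP) lies at the very end of the fingers, on their centre line; the grasp point (between the pads) lies 19 mm behind it; z points along the fingers, y is the line along which they close (so a half turn about z gives the same grasp; the last joint's range is limited). The gripper opens to 93 mm and grips with 3 to 60 N. Pads are 15 mm wide; open, the fingers measure 128 mm over their backs; the gripper's body (75 mm by 188 mm) begins 65 mm behind the grasp point.
Start: joints at [-1.414, 0.13, 1.488, -0, 1.523, -0.085], TCP at [0.144, -0.583, 0.197] pointing down, gripper open.
Joint ranges: [-2.96, 2.96], [-0.89, 2.26], [0.02, 2.5], [-1.34, 4.48], [0, 2.73], [-2.66, 2.66]. Speed limits (rad/s): [2.39, 2.39, 2.79, 3.14, 3.14, 3.14].

## Interface

Orientations are given as a rotation vector (axis times angle).
In Python, from plant import robot, imaging gives the robot as it stands.
- The arm moves only by the tool jog_arm, never from a script. Its argument "rows" is a list of rows, each a list of 2 entries, a list of its own where there are three numbers: the shift along the tool's x, y, z each as a share of 0.2 m, from -1 to 1, then the turn, a rotation vector about the tool's x, y, z each as a share of pi/2 rad, from -1 to 1. A call has 1 to 5 rows; each row is the pose to reach, as a shift and turn from the pose commanded when the call began, along the tool's axes at that moment; what a row does not reach only later rows make up. A row lasts 1/10 s, in which the tool goes at most 50 mm and 8.59 degrees, less where a joint would pass 70% of its speed; a pose out of reach is approached as far as the arm can. A call with a number of a shift or a turn outside -1 to 1 is refused whole. A call with a gripper value outside its range is refused whole. "hand" is the closure, from -1 (fully open) to 1 (shut), set as the call begins (left out, the last holds). The fingers move at their own pace and stop on an object; "squeeze" is the grip in N (left out, the last holds). Time passes only in rows, so rows that repeat a pose let the fingers close. It gives the time, the measured TCP pose, the force, the opening and the grip force at its end, in the units of the state.
- robot.read_state(): the state, without advancing time (a new reading comes with each control period).
- imaging.read_camera(name): name is "side" or "top"; returns a dict with "frame" (420x560x3 uint8, red, green, blue), "vertical_fov" (degrees; the focal length in pixels is half the picture's height over the tangent of half this angle, whatever the lens; pixels are square), "cx", "cy" (the principal point, pixels), "R" (3x3) and "t" (3): a world point X has camera coordinates R X + t. Camera axes: x right, y down, z forward; pixel columns grow to the right and rows downward; lengths in m; the calibration is good to about 2 mm. A picture is of the moment at which its call begins. There is no depth.
- robot.close_job(): hands the job in; it is judged then, once.
The state is a dict: "t": time; "q": joint angles; "dq": joint speeds; "joint_torque": joint torques, N m; "tool_pos": TCP position; "orientation": TCP orientation; "force": force on the tool from outside, world axes, zero at the start; "wrist_torque": the same for the moment, N m; "opening": finger opening in m; "gripper_force": force on a finger pad.
Only numpy, scipy, OpenCV 4.12 (cv2) and the standard library are available. Lean on these libraries where they do the work, as an engineer would, in place of code of your own. Each camera call takes 0.05 s, during which the arm holds its last target. There are 200 camera calls.

## Working session

There is one attempt and no reset: what is moved stays moved. The work goes in short steps, Python scripts to look and compute and a tool call to move; the robot and the scene stay as the last step left them, time stands still between calls to the robot, and variables do not carry over. Pictures are saved under pics/ and viewed, at most 14 in all, crops included, and the job is handed in when it is done.

Besides the shell and the picture viewer there is one more tool, called after "Request:" as name(argument=value, ...), one argument or row to a line, values as JSON. jog_arm: Moves the arm, as the interface text tells. Its arguments: {"type":"object","properties":{"rows":{"type":"array"},"hand":{"type":"number"},"squeeze":{"type":"number"}},"required":["rows"]}

```bash
ls; mkdir -p pics
cat > h.py <<'E'
import numpy as np, cv2, pickle
from scipy.spatial.transform import Rotation as Ro
from plant import robot, imaging
def cam(n,save=None):
    c=imaging.read_camera(n); c['n']=n
    c['f']=c['frame'].shape[0]/2/np.tan(np.radians(c['vertical_fov'])/2)
    if save: cv2.imwrite('pics/'+save,c['frame'][:,:,::-1])
    pickle.dump(c,open('last_%s.pkl'%n,'wb'))
    return c
def ray(c,u,v):
    d=np.array([(u-c['cx'])/c['f'],(v-c['cy'])/c['f'],1]); R=np.array(c['R'])
    return -R.T@np.array(c['t']), R.T@d
def plane(c,u,v,z):
    o,d=ray(c,u,v); return o+d*(z-o[2])/d[2]
def proj(c,X):
    p=np.array(c['R'])@np.array(X)+c['t']; return p[:2]/p[2]*c['f']+[c['cx'],c['cy']]
def tri(c1,p1,c2,p2):
    o1,d1=ray(c1,*p1);o2,d2=ray(c2,*p2)
    s=np.linalg.lstsq(np.c_[d1,-d2],o2-o1,rcond=None)[0]
    a,b=o1+d1*s[0],o2+d2*s[1]; return (a+b)/2,np.linalg.norm(a-b)
E
python3 - <<'E'
from h import *
for n in('side','top'):
    c=cam(n,n+'0.png'); print(n,{k:np.round(c[k],4).tolist() for k in('vertical_fov','cx','cy','R','t','f')}, (-np.array(c['R']).T@c['t']).round(3))
    for d in (1,): cv2.imwrite('pics/%s0b.png'%n,cv2.resize(c['frame'][:,:,::-1],(800,600),interpolation=cv2.INTER_CUBIC))
print(robot.read_state())
E
```

```text
pics
side {'vertical_fov': 56.7567, 'cx': 279.79, 'cy': 207.3805, 'R': [[-0.9227, -0.3855, 0.0054], [-0.2499, 0.5872, -0.7699], [0.2936, -0.7117, -0.6382]], 't': [0.5259, 0.2296, 0.8043], 'f': 388.7378} [0.307 0.64  0.687]
top {'vertical_fov': 48.9324, 'cx': 282.9913, 'cy': 217.5403, 'R': [[0.0211, -0.9998, -0.0004], [-0.9957, -0.0209, -0.0905], [0.0905, 0.0023, -0.9959]], 't': [-0.0777, 0.5923, 1.2313], 'f': 461.5245} [ 0.48  -0.068  1.28 ]
{'t': 0.1, 'q': array([-1.41434278e+00,  1.31114004e-01,  1.48915118e+00, -2.31805488e-05,
        1.52301138e+00, -8.54122344e-02]), 'dq': array([ 0.00105891, -0.00298458, -0.00276725, -0.00051138, -0.00011138,
       -0.00184129]), 'joint_torque': array([-1.34162085e-03, -5.61341965e+01, -4.93095517e+01,  7.68582383e-02,
        2.91632902e-02, -4.92268839e-05]), 'tool_pos': array([ 0.1436284 , -0.5819899 ,  0.19638599]), 'orientation': array([-3.11697816e+00, -3.78795350e-01,  1.30211212e-04]), 'force': array([ 0.87370816, -0.15081553, -0.35387137]), 'wrist_torque': array([ 0.01044505, -0.02104212,  0.01232198]), 'gripper_force': 0.0, 'opening': 0.09297098773542127}
```

View pics/top0b.png

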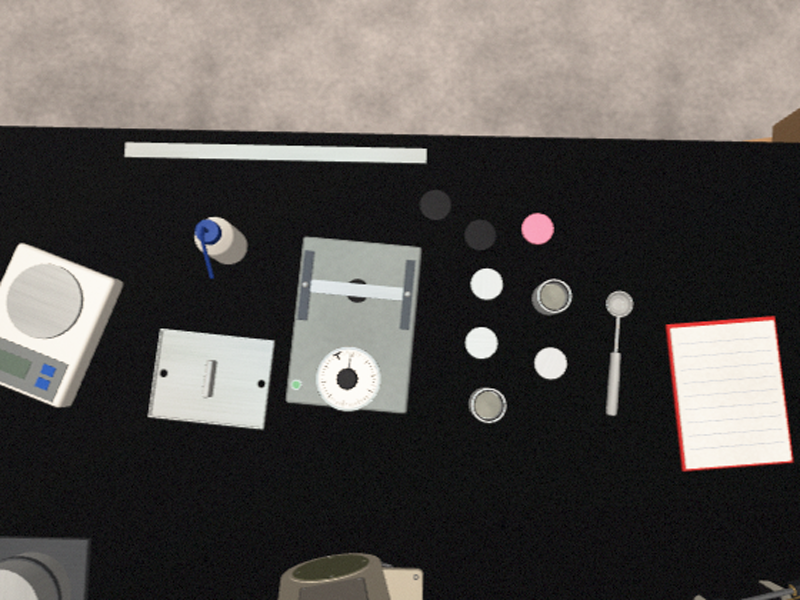

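View pics/side0b.png

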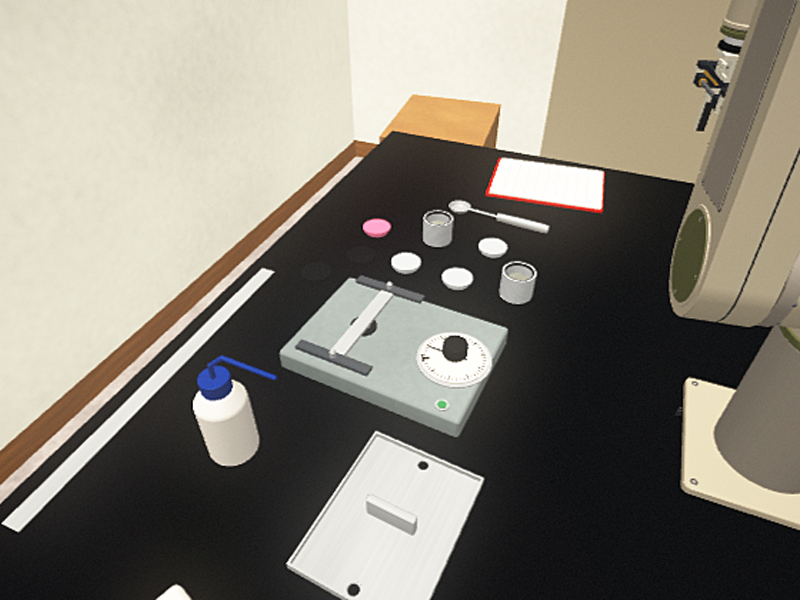

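The top view shows two tins at about (553,296) and (488,405), and three white lids at (487,283), (481,343) and (550,363). The tray is at (212,380), and the scale's dial is at (347,378), all in the 800-px picture. The side view agrees. Next I'll measure.

Run:
```python
from h import *
T=pickle.load(open('last_top.pkl','rb'));S=pickle.load(open('last_side.pkl','rb'))
for c in(T,S):
    f=c['frame']; g=cv2.cvtColor(f,cv2.COLOR_RGB2GRAY)
    m=((g>70)).astype(np.uint8)
    cs,_=cv2.findContours(m,cv2.RETR_EXTERNAL,cv2.CHAIN_APPROX_NONE)
    print(c['n'])
    for k in cs:
        a=cv2.contourArea(k)
        if 150<a<12000:
            r=cv2.minAreaRect(k); e=cv2.fitEllipse(k) if a<2500 else None
            print(int(a),np.round(r[0],1),np.round(r[1],1),round(r[2],1), 'col',np.round(cv2.mean(f,mask=cv2.drawContours(np.zeros_like(g),[k],-1,1,-1))[:3]),'ell',None if e is None else np.round(np.r_[e[0],e[1],e[2]],1), cv2.boundingRect(k), cv2.boxPoints(r).round(1).tolist() if a>2500 else '')
a=T['frame'][225:300,190:300];b=S['frame'][220:300,275:365]
a=cv2.resize(a,(600,409),interpolation=cv2.INTER_CUBIC); cv2.imwrite('pics/dialT.png',a[:,:,::-1])
```

```text
top
167 [538.5 412.5] [13. 37.] 90.0 col [104. 100.  91.] ell [522.6 412.2  12.9  66.4  94.1] (520, 406, 38, 14) 
1948 [245. 403.] [ 32. 100.] 90.0 col [131. 121. 105.] ell [246.9 405.8  33.5 102.2  89.8] (195, 387, 101, 33) 
2284 [ 30. 398.] [42. 60.] 90.0 col [109. 108. 106.] ell [ 29.2 398.1  46.5  70.   85. ] (0, 377, 61, 43) 
493 [341. 283.] [24. 26.] 90.0 col [153. 151. 141.] ell [341.  283.   23.8  26.5 111.3] (328, 271, 27, 25) 
393 [385. 254.] [22. 22.] 90.0 col [221. 219. 216.] ell [385.  253.9  22.2  22.6 113.5] (374, 243, 23, 23) 
5024 [147.3 264.6] [82.7 63.5] 6.3 col [209. 211. 205.] ell None (103, 230, 89, 71) [[102.69999694824219, 291.6000061035156], [109.69999694824219, 228.5], [191.89999389648438, 237.6999969482422], [184.89999389648438, 300.79998779296875]]
390 [336.5 239.5] [21. 23.] 90.0 col [221. 223. 220.] ell [336.4 239.6  21.8  22.9  93.6] (325, 229, 24, 22) 
7749 [510.3 275. ] [105.5  77.4] 83.4 col [243. 227. 219.] ell None (466, 221, 89, 109) [[465.70001220703125, 227.0], [542.5999755859375, 218.10000610351562], [554.7999877929688, 322.8999938964844], [477
[... 2163 characters left out ...]
  25.6  31.4  12. ] (349, 182, 27, 31) 
239 [284.  183.5] [15. 20.] 90.0 col [222. 222. 219.] ell [283.8 183.5  15.   20.5  92.1] (274, 176, 21, 16) 
222 [345. 173.] [14. 20.] 90.0 col [217. 216. 214.] ell [344.7 172.8  14.1  20.4  96. ] (335, 166, 21, 15) 
185 [263.5 159. ] [12. 19.] 90.0 col [237. 148. 180.] ell [263.3 159.   12.5  19.2  89.2] (254, 153, 20, 13) 
464 [306.5 159.5] [25. 21.] 90.0 col [162. 161. 156.] ell [306.1 159.4  22.3  27.1   3.9] (296, 147, 22, 26) 
356 [349.1 150.6] [72.3  9.7] 13.1 col [191. 189. 183.] ell [348.4 151.2   8.6  80.4 104.3] (314, 140, 71, 24) 
2243 [382.2 128.1] [82.2 30.1] 8.4 col [247. 227. 223.] ell [383.3 128.6  32.3  99.7  97.7] (340, 110, 83, 39)
```

View pics/dialT.png

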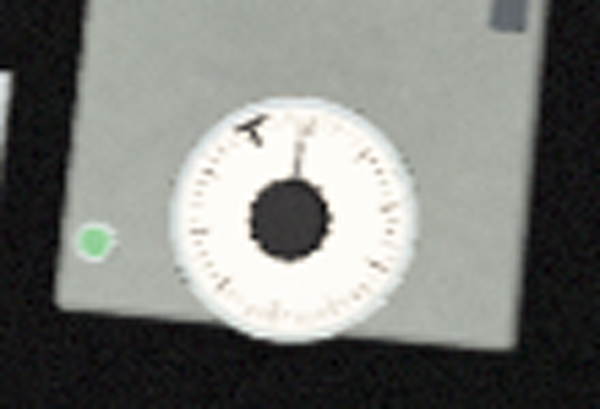

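The dial crop shows the T mark at (253,128), the needle pointing to about (300,125), and the card centre at about (292,220). Now the head and tray details.

Run:
```python
from h import *
T=pickle.load(open('last_top.pkl','rb'));S=pickle.load(open('last_side.pkl','rb'))
def Z(c,x,y,w,h,k): return cv2.resize(c['frame'][y:y+h,x:x+w],(w*k,h*k),interpolation=cv2.INTER_CUBIC)
a=Z(T,205,165,95,65,4); b=Z(S,195,185,100,80,4)
im=np.zeros((330,790,3),np.uint8); im[:260,:380]=a; im[:320,385:785]=b
cv2.imwrite('pics/head.png',im[:,:,::-1])
# tray holes
for c,box,lab in((T,(103,230,89,71),'T'),(S,(200,301,139,119),'S')):
    g=cv2.cvtColor(c['frame'],cv2.COLOR_RGB2GRAY); m=((g>70)).astype(np.uint8)
    cs,_=cv2.findContours(m,cv2.RETR_EXTERNAL,cv2.CHAIN_APPROX_NONE)
    k=[k for k in cs if cv2.boundingRect(k)==box][0]
    mask=cv2.drawContours(np.zeros_like(g),[k],-1,1,-1); mask=cv2.erode(mask,np.ones((3,3)))
    n,l,st,ce=cv2.connectedComponentsWithStats(((g<110)&(mask>0)).astype(np.uint8))
    print(lab,[(st[i][4],ce[i].round(1).tolist()) for i in range(1,n) if st[i][4]>4])
# lids
Lt=[(385,253.9),(336.4,239.6),(340.2,198.4)];Ls=[(344.7,172.8),(319.8,194.3),(283.8,183.5)]
for p,q in zip(Lt,Ls): print('lid',[x.round(4) for x in tri(T,p,S,q)],plane(T,*p,.012).round(4),plane(S,*q,.012).round(4))
for p,q in (((341,283),(361.8,197.2)),((386,207.4),(306.3,159.5))): print('tin',tri(T,p,S,q)[0].round(4),plane(T,*p,.0275).round(4),plane(S,*q,.0275).round(4))
```

```text
T [(np.int32(44), [148.3, 264.4]), (np.int32(21), [114.0, 261.0]), (np.int32(18), [182.5, 268.2])]
S [(np.int32(32), [295.8, 325.4]), (np.int32(56), [247.0, 412.4])]
lid [array([ 0.5003, -0.3475,  0.0087]), np.float64(0.0017)] [ 0.5011 -0.3466  0.012 ] [ 0.4985 -0.343   0.012 ]
lid [array([ 0.5367, -0.2136,  0.0096]), np.float64(0.0017)] [ 0.5374 -0.2132  0.012 ] [ 0.535  -0.2109  0.012 ]
lid [array([ 0.6513, -0.2232,  0.0084]), np.float64(0.0017)] [ 0.6517 -0.2225  0.012 ] [ 0.6487 -0.2188  0.012 ]
tin [ 0.4198 -0.2252  0.0267] [ 0.4203 -0.225   0.0275] [ 0.4193 -0.2242  0.0275]
tin [ 0.6263 -0.3466  0.0257] [ 0.6274 -0.3458  0.0275] [ 0.6241 -0.3442  0.0275]
```

View pics/head.png

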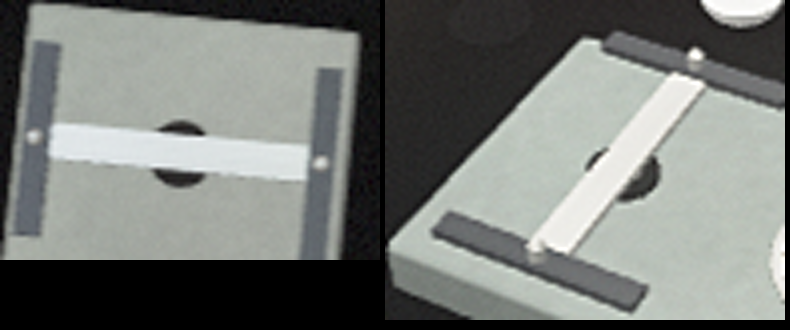

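The head picture shows the pins at about (214,199) and (285,205) in top pixels, and (233,247) and (273,198) in side pixels.

Run:
```python
from h import *
T=pickle.load(open('last_top.pkl','rb'));S=pickle.load(open('last_side.pkl','rb'))
P=[]
for p,q in (((213.6,198.6),(232.6,246.6)),((284.9,205.4),(272.6,198.4))):
    x=tri(T,p,S,q); P.append(plane(T,*p,.075)); print('pin',x[0].round(4),x[1].round(4),P[-1].round(4),plane(S,*q,.075).round(4))
H=[]
for p,q in (((114,261),(247,412.4)),((182.5,268.2),(295.8,325.4))):
    x=tri(T,p,S,q); H.append(plane(T,*p,.002)); print('hole',x[0].round(4),x[1].round(4),H[-1].round(4),plane(S,*q,.002).round(4))
def info(A):
    d=A[0]-A[1]; print('mid',((A[0]+A[1])/2).round(4),'len',np.linalg.norm(d).round(4),'yaw of y axis-90',np.degrees(np.arctan2(-d[0],d[1])).round(2))
info(P);info(H)
# grip in both views: bright top ridge crop
print(proj(T,(0.5,0.2,0)))
def info2(c,poly): pass
# knob: dark disc within card
for c,(x,y,w,h) in((T,(222,242,44,44)),(S,(285,225,65,50))):
    g=cv2.cvtColor(c['frame'],cv2.COLOR_RGB2GRAY)[y:y+h,x:x+w]
    n,l,st,ce=cv2.connectedComponentsWithStats((g<90).astype(np.uint8))
    print('knob',[(st[i].tolist(),(ce[i]+[x,y]).round(1).tolist()) for i in range(1,n) if st[i][4]>20])
st=robot.read_state(); R=Ro.from_rotvec(st['orientation']).as_matrix(); print(R.round(3))
```

```text
pin [0.6353 0.1186 0.0698] 0.0021 [0.6356 0.1182 0.075 ] [0.6315 0.1228 0.075 ]
pin [ 0.6207 -0.0701  0.0732] 0.0022 [ 0.6216 -0.0697  0.075 ] [ 0.6187 -0.0682  0.075 ]
hole [0.4649 0.398  0.0011] 0.0022 [0.466 0.398 0.002] [0.4637 0.398  0.002 ]
hole [0.4491 0.2083 0.0012] 0.0023 [0.4502 0.2084 0.002 ] [0.4478 0.2085 0.002 ]
mid [0.6286 0.0242 0.075 ] len 0.1885 yaw of y axis-90 -4.28
mid [0.4581 0.3032 0.002 ] len 0.1903 yaw of y axis-90 -4.75
[186.43048917 250.16442238]
knob [([14, 16, 14, 15, 162], [242.5, 264.9])]
knob [([24, 10, 19, 18, 262], [318.3, 243.6]), ([52, 24, 13, 26, 182], [345.0, 265.5])]
[[ 0.971  0.24  -0.   ]
 [ 0.24  -0.971  0.002]
 [ 0.    -0.002 -1.   ]]
```

```bash
cat >> h.py <<'E'
def plan(start,wps):
    """start/wps: (x,y,z,yawdeg of tool x), tool down. Prints tool-axis shares per leg."""
    p=np.array(start,float)
    for w in wps:
        w=np.array(w,float); d=w-p; a=np.radians(p[3]); c,s=np.cos(a),np.sin(a)
        t=np.array([c*d[0]+s*d[1],s*d[0]-c*d[1],-d[2]])/.2
        print(np.round(t,3).tolist(),[0,0,round(-d[3]/90,4)],'rows>=',int(np.ceil(max(np.linalg.norm(d[:3])/.05,abs(d[3])/8.59))))
        p=w
def here():
    s=robot.read_state(); R=Ro.from_rotvec(s['orientation']).as_matrix()
    p=[*s['tool_pos'],np.degrees(np.arctan2(R[1,0],R[0,0]))]
    print('t %.2f'%s['t'],np.round(p,4),'tilt',np.round(R[:2,2],4),'F',s['force'].round(1),'open',round(s['opening'],4),'g',round(s['gripper_force'],1)); return p
E
python3 - <<'E'
from h import *
here()
plan((.144,-.583,.197,13.9),[(.30,-.50,.25,13.9),(.45,-.33,.25,13.9),(.5,-.14,.25,13.9),(.5,.05,.25,13.9),(.46,.22,.2,-4.75),(.457,.303,.12,-4.75)])
E
```

```text
t 0.10 [ 0.1436 -0.582   0.1964 13.8579] tilt [-0.0003  0.0017] F [ 0.9 -0.2 -0.4] open 0.093 g 0.0
[0.857, -0.215, -0.265] [0, 0, np.float64(-0.0)] rows>= 4
[0.932, -0.645, -0.0] [0, 0, np.float64(-0.0)] rows>= 5
[0.471, -0.862, -0.0] [0, 0, np.float64(-0.0)] rows>= 4
[0.228, -0.922, -0.0] [0, 0, np.float64(-0.0)] rows>= 4
[0.01, -0.873, 0.25] [0, 0, np.float64(0.2072)] rows>= 4
[-0.049, -0.412, 0.4] [0, 0, np.float64(-0.0)] rows>= 3
```

Request:
jog_arm(
  rows=[
    [[0.857,-0.215,-0.265],[0,0,0]],
    [[0.857,-0.215,-0.265],[0,0,0]],
    [[0.857,-0.215,-0.265],[0,0,0]],
    [[0.857,-0.215,-0.265],[0,0,0]],
  ],
  hand=-1,
)

```text
t: 0.5
tool_pos: [0.3021, -0.4982, 0.2511]
orientation: [3.118, 0.381, 0.001]
force: [-0.6, -0.4, -0.4]
opening: 0.093
gripper_force: 0.0
```

Request:
jog_arm(
  rows=[
    [[0.932,-0.645,0],[0,0,0]],
    [[0.932,-0.645,0],[0,0,0]],
    [[0.932,-0.645,0],[0,0,0]],
    [[0.932,-0.645,0],[0,0,0]],
    [[0.932,-0.645,0],[0,0,0]],
  ],
)

```text
t: 1.0
tool_pos: [0.4518, -0.3266, 0.25]
orientation: [-3.117, -0.383, -0.0]
force: [-0.1, 0.1, -0.9]
opening: 0.0931
gripper_force: 0.0
```

Request:
jog_arm(
  rows=[
    [[0.471,-0.862,0],[0,0,0]],
    [[0.471,-0.862,0],[0,0,0]],
    [[0.471,-0.862,0],[0,0,0]],
    [[0.471,-0.862,0],[0,0,0]],
  ],
)

```text
t: 1.4
tool_pos: [0.5, -0.1377, 0.2499]
orientation: [-3.118, -0.379, 0.001]
force: [1.3, -0.0, 0.0]
opening: 0.0928
gripper_force: 0.0
```

Request:
jog_arm(
  rows=[
    [[0.228,-0.922,0],[0,0,0]],
    [[0.228,-0.922,0],[0,0,0]],
    [[0.228,-0.922,0],[0,0,0]],
    [[0.228,-0.922,0],[0,0,0]],
  ],
)

```text
t: 1.8
tool_pos: [0.4995, 0.0526, 0.25]
orientation: [-3.118, -0.38, 0.001]
force: [-0.0, -0.8, -0.7]
opening: 0.0934
gripper_force: 0.0
```

Request:
jog_arm(
  rows=[
    [[0.01,-0.873,0.25],[0,0,0.207]],
    [[0.01,-0.873,0.25],[0,0,0.207]],
    [[0.01,-0.873,0.25],[0,0,0.207]],
    [[0.01,-0.873,0.25],[0,0,0.207]],
    [[0.01,-0.873,0.25],[0,0,0.207]],
  ],
)

```text
t: 2.3
tool_pos: [0.4573, 0.2237, 0.1978]
orientation: [3.139, -0.123, -0.007]
force: [0.2, -0.0, 0.2]
opening: 0.093
gripper_force: 0.0
```

Request:
jog_arm(
  rows=[
    [[-0.049,-0.412,0.4],[0,0,0]],
    [[-0.049,-0.412,0.4],[0,0,0]],
    [[-0.049,-0.412,0.4],[0,0,0]],
    [[-0.049,-0.412,0.4],[0,0,0]],
  ],
)

```text
t: 2.7
tool_pos: [0.4558, 0.3025, 0.1179]
orientation: [3.136, -0.128, -0.006]
force: [0.4, -0.8, 1.2]
opening: 0.0931
gripper_force: 0.0
```

Run:
```python
from h import *
p=here(); S=cam('side');T=cam('top')
for c in (T,S):
    print(proj(c,p[:3]), proj(c,(.457,.303,.038)))
im=np.zeros((420,800,3),np.uint8)
a=T['frame'][215:320,95:205]; b=S['frame'][230:420,190:350]
im[:420,:440]=cv2.resize(a,(440,420)); im[:420,445:799]=cv2.resize(b,(354,420))
cv2.imwrite('pics/a1.png',im[:,:,::-1])
plan(p,[(.457,.303,.06,-4.75),(.457,.303,.008,-4.75)])
```

```text
t 2.70 [ 0.4558  0.3025  0.1179 -4.6703] tilt [-0.0041 -0.0025] F [ 0.4 -0.8  1.2] open 0.0931 g 0.0
[134.98483503 266.02281673] [144.37613722 265.16383641]
[273.38641577 328.99886376] [272.91968449 354.34652676]
[0.006, -0.003, 0.29] [0, 0, np.float64(0.0009)] rows>= 2
[0.0, -0.0, 0.26] [0, 0, np.float64(-0.0)] rows>= 2
```

View pics/a1.png

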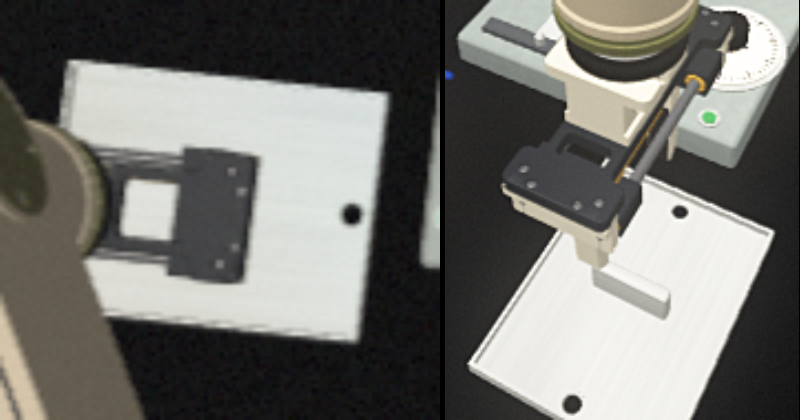

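The gripper is above the tray's grip and aligned with it. I'll descend and grasp.

Request:
jog_arm(
  rows=[
    [[0.006,-0.003,0.29],[0,0,0]],
    [[0.006,-0.003,0.29],[0,0,0]],
    [[0.006,-0.003,0.45],[0,0,0]],
    [[0.006,-0.003,0.545],[0,0,0]],
    [[0.006,-0.003,0.545],[0,0,0]],
  ],
)

```text
t: 3.3
tool_pos: [0.4576, 0.3016, 0.0103]
orientation: [3.137, -0.133, -0.005]
force: [-0.9, -0.2, -0.7]
opening: 0.0932
gripper_force: 0.0
```

Request:
jog_arm(
  rows=[
    [[0,0,0],[0,0,0]],
    [[0,0,0],[0,0,0]],
    [[0,0,0],[0,0,0]],
    [[0,0,0],[0,0,0]],
    [[0,0,0],[0,0,0]],
  ],
  hand=1,
  squeeze=40,
)

```text
t: 3.8
tool_pos: [0.4591, 0.3037, 0.012]
orientation: [-3.138, 0.131, -0.001]
force: [-0.4, 0.3, 0.4]
opening: 0.0576
gripper_force: 0.0
```

Request:
jog_arm(
  rows=[
    [[0,0,0],[0,0,0]],
    [[0,0,0],[0,0,0]],
    [[0,0,0],[0,0,0]],
    [[0,0,0],[0,0,0]],
    [[0,0,0],[0,0,0]],
  ],
)

```text
t: 4.3
tool_pos: [0.4586, 0.3034, 0.0113]
orientation: [3.139, -0.131, -0.0]
force: [0.3, -0.0, 0.0]
opening: 0.0178
gripper_force: 0.0
```

Run:
```python
from h import *
p=here()
```

```text
t 4.30 [ 0.4586  0.3034  0.0113 -4.7735] tilt [-0.0001 -0.0001] F [ 0.3 -0.   0. ] open 0.0178 g 0.0
```

Request:
jog_arm(
  rows=[
    [[0,0,0.02],[0,0,0]],
    [[0,0,0.02],[0,0,0]],
    [[0,0,0.02],[0,0,0]],
    [[0,0,0.02],[0,0,0]],
    [[0,0,0.02],[0,0,0]],
  ],
)

```text
t: 4.8
tool_pos: [0.4593, 0.3036, 0.0089]
orientation: [-3.139, 0.131, -0.002]
force: [-4.3, -3.4, 14.3]
opening: 0.0112
gripper_force: 40.0
```

Request:
jog_arm(
  rows=[
    [[0,0,-0.05],[0,0,0]],
    [[0,0,-0.1],[0,0,0]],
    [[0,0,-0.2],[0,0,0]],
    [[0,0,-0.3],[0,0,0]],
    [[0,0,-0.3],[0,0,0]],
  ],
)

```text
t: 5.3
tool_pos: [0.4608, 0.3046, 0.0707]
orientation: [-3.136, 0.131, -0.007]
force: [0.1, -0.6, -3.0]
opening: 0.0114
gripper_force: 40.0
```

Run:
```python
from h import *
p=here(); g=np.array([.4586,.3034]); t=g+[.171,-.279]; print(t)
plan(p,[(p[0]-.02,p[1],.15,p[3]),(.45,.15,.155,p[3]),(.46,.03,.155,p[3]),(.55,t[1],.155,-4.28),(*t,.155,-4.28)])
```

```text
t 5.30 [ 0.4608  0.3046  0.0707 -4.7748] tilt [0.0049 0.0026] F [ 0.1 -0.6 -3. ] open 0.0114 g 40.0
[0.6296 0.0244]
[-0.1, 0.008, -0.396] [0, 0, np.float64(-0.0)] rows>= 2
[0.11, 0.767, -0.025] [0, 0, np.float64(-0.0)] rows>= 4
[0.1, 0.594, -0.0] [0, 0, np.float64(-0.0)] rows>= 3
[0.451, -0.01, -0.0] [0, 0, np.float64(-0.0055)] rows>= 2
[0.397, -0.03, -0.0] [0, 0, np.float64(-0.0)] rows>= 2
```

Request:
jog_arm(
  rows=[
    [[-0.1,0.008,-0.15],[0,0,0]],
    [[-0.1,0.008,-0.3],[0,0,0]],
    [[-0.1,0.008,-0.396],[0,0,0]],
    [[-0.1,0.008,-0.396],[0,0,0]],
  ],
)

```text
t: 5.7
tool_pos: [0.4403, 0.3046, 0.1491]
orientation: [-3.136, 0.13, -0.007]
force: [0.5, 0.3, -4.4]
opening: 0.0112
gripper_force: 40.0
```

Request:
jog_arm(
  rows=[
    [[0.02,0.1,0],[0,0,0]],
    [[0.04,0.27,0],[0,0,0]],
    [[0.06,0.44,0],[0,0,0]],
    [[0.09,0.61,0],[0,0,0]],
    [[0.11,0.767,-0.025],[0,0,0]],
  ],
)

```text
t: 6.2
tool_pos: [0.4461, 0.147, 0.1483]
orientation: [3.138, -0.131, -0.006]
force: [-0.6, 0.5, -2.4]
opening: 0.0114
gripper_force: 40.0
```

Request:
jog_arm(
  rows=[
    [[0.03,0.16,0],[0,0,0]],
    [[0.05,0.32,0],[0,0,0]],
    [[0.08,0.48,0],[0,0,0]],
    [[0.1,0.594,0],[0,0,0]],
    [[0.1,0.594,0],[0,0,0]],
  ],
)

```text
t: 6.7
tool_pos: [0.4569, 0.0262, 0.1492]
orientation: [3.138, -0.136, -0.004]
force: [-0.1, -0.6, -3.8]
opening: 0.0115
gripper_force: 40.0
```

Request:
jog_arm(
  rows=[
    [[0.13,0,0],[0,0,0]],
    [[0.28,0,0],[0,0,0]],
    [[0.4,-0.01,0],[0,0,-0.006]],
    [[0.451,-0.01,0],[0,0,-0.006]],
    [[0.451,-0.01,0],[0,0,-0.006]],
  ],
)

```text
t: 7.2
tool_pos: [0.5476, 0.0237, 0.1498]
orientation: [-3.139, 0.116, 0.004]
force: [0.1, -0.4, -3.3]
opening: 0.0114
gripper_force: 40.0
```

Request:
jog_arm(
  rows=[
    [[0.15,-0.03,0],[0,0,0]],
    [[0.3,-0.03,0],[0,0,0]],
    [[0.397,-0.03,0],[0,0,0]],
    [[0.397,-0.03,0],[0,0,0]],
    [[0.397,-0.03,0],[0,0,0]],
  ],
)

```text
t: 7.7
tool_pos: [0.6261, 0.0237, 0.1506]
orientation: [-3.139, 0.116, 0.004]
force: [-0.9, 0.7, -4.5]
opening: 0.0112
gripper_force: 40.0
```

Request:
jog_arm(
  rows=[
    [[0,0,0],[0,0,0]],
    [[0,0,0],[0,0,0]],
    [[0,0,0],[0,0,0]],
  ],
)

```text
t: 8.0
tool_pos: [0.6269, 0.0235, 0.1518]
orientation: [-3.139, 0.116, -0.0]
force: [-0.3, -0.7, -3.8]
opening: 0.0116
gripper_force: 40.0
```

Run:
```python
from h import *
p=here(); S=cam('side');T=cam('top')
plan(p,[(.6296,.0244,.1,-4.28),(.6296,.0244,.085,-4.28)])
im=np.zeros((600,800,3),np.uint8)
im[:,:400]=cv2.resize(T['frame'][130:310,180:300],(400,600)); im[:533,400:]=cv2.resize(S['frame'][170:330,180:300],(400,533))
cv2.imwrite('pics/a2.png',im[:,:,::-1])
```

```text
t 8.00 [ 0.6269  0.0235  0.1518 -4.234 ] tilt [0.0001 0.    ] F [-0.3 -0.7 -3.8] open 0.0116 g 40.0
[0.013, -0.006, 0.259] [0, 0, np.float64(0.0005)] rows>= 2
[0.0, -0.0, 0.075] [0, 0, np.float64(-0.0)] rows>= 1
```

View pics/a2.png

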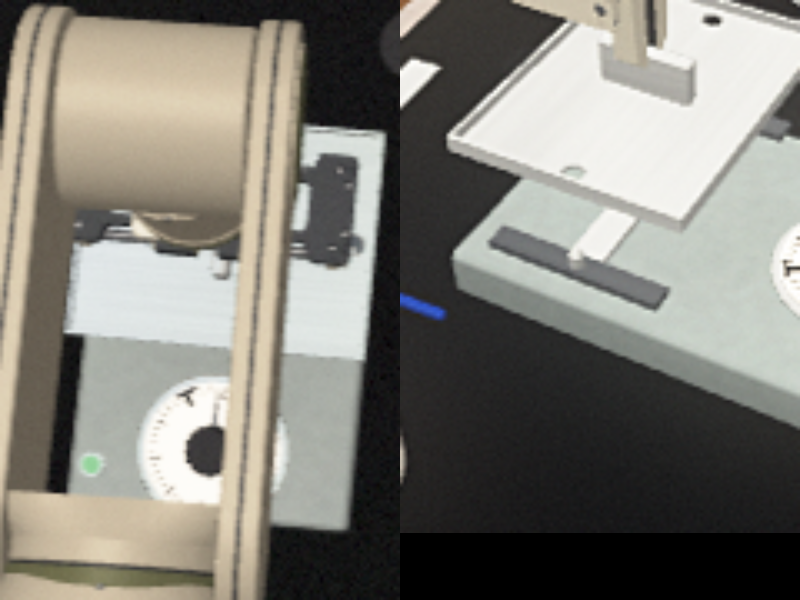

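The tray is held over the head; in side pixels its +y hole is at about (231.6,221.6) and its -y hole at (273.6,176).

Run:
```python
from h import *
S=pickle.load(open('last_side.pkl','rb'));T=pickle.load(open('last_top.pkl','rb'))
g=cv2.cvtColor(S['frame'],cv2.COLOR_RGB2GRAY)
h1=plane(S,231.4,221.3,.145);h2=plane(S,273.4,175.8,.145)
print(h1.round(4),h2.round(4),((h1+h2)/2).round(4))
p1=plane(S,232.6,246.6,.074);p2=plane(S,272.6,198.4,.074); print(p1.round(4),p2.round(4),((p1+p2)/2).round(4))
```

```text
[0.6315 0.1174 0.145 ] [ 0.6164 -0.0689  0.145 ] [0.624  0.0243 0.145 ]
[0.632 0.122 0.074] [ 0.6192 -0.0694  0.074 ] [0.6256 0.0263 0.074 ]
```

Request:
jog_arm(
  rows=[
    [[0.01,-0.009,0.08],[0,0,0]],
    [[0.01,-0.009,0.16],[0,0,0]],
    [[0.01,-0.009,0.24],[0,0,0]],
    [[0.01,-0.009,0.28],[0,0,0]],
    [[0.01,-0.009,0.28],[0,0,0]],
  ],
)

```text
t: 8.6
tool_pos: [0.6276, 0.0251, 0.0924]
orientation: [-3.139, 0.116, 0.008]
force: [0.5, 0.7, -3.6]
opening: 0.0117
gripper_force: 40.0
```

Request:
jog_arm(
  rows=[
    [[0,0,0.02],[0,0,0]],
    [[0,0,0.04],[0,0,0]],
    [[0,0,0.055],[0,0,0]],
    [[0,0,0.055],[0,0,0]],
    [[0,0,0.055],[0,0,0]],
  ],
)

```text
t: 9.1
tool_pos: [0.6297, 0.025, 0.0847]
orientation: [-3.139, 0.116, -0.0]
force: [0.0, 0.1, -3.2]
opening: 0.0113
gripper_force: 40.0
```

Request:
jog_arm(
  rows=[
    [[0,0,0.02],[0,0,0]],
    [[0,0,0.04],[0,0,0]],
    [[0,0,0.05],[0,0,0]],
    [[0,0,0.05],[0,0,0]],
    [[0,0,0.05],[0,0,0]],
  ],
)

```text
t: 9.6
tool_pos: [0.6296, 0.025, 0.0746]
orientation: [3.139, -0.116, -0.0]
force: [0.4, 0.2, -2.6]
opening: 0.0113
gripper_force: 40.0
```

Request:
jog_arm(
  rows=[
    [[0,0,0.005],[0,0,0]],
    [[0,0,0.01],[0,0,0]],
    [[0,0,0.01],[0,0,0]],
    [[0,0,0.01],[0,0,0]],
    [[0,0,0.01],[0,0,0]],
  ],
)

```text
t: 10.1
tool_pos: [0.6297, 0.025, 0.0728]
orientation: [3.139, -0.116, 0.001]
force: [-1.6, 0.3, 2.6]
opening: 0.0112
gripper_force: 40.0
```

Request:
jog_arm(
  rows=[
    [[0,0,0.005],[0,0,0]],
    [[0,0,0.01],[0,0,0]],
    [[0,0,0.01],[0,0,0]],
    [[0,0,0.01],[0,0,0]],
    [[0,0,0.01],[0,0,0]],
  ],
)

```text
t: 10.6
tool_pos: [0.6298, 0.025, 0.0711]
orientation: [3.139, -0.116, 0.001]
force: [-3.6, -1.0, 6.1]
opening: 0.0111
gripper_force: 40.0
```

Request:
jog_arm(
  rows=[
    [[0,0,0],[0,0,0]],
    [[0,0,0],[0,0,0]],
    [[0,0,0],[0,0,0]],
    [[0,0,0],[0,0,0]],
    [[0,0,0],[0,0,0]],
  ],
  hand=0,
)

```text
t: 11.1
tool_pos: [0.6296, 0.025, 0.0704]
orientation: [-3.139, 0.116, 0.0]
force: [-0.2, 0.7, 0.7]
opening: 0.0453
gripper_force: 0.0
```

Request:
jog_arm(
  rows=[
    [[0,0,-0.1],[0,0,0]],
    [[0,0,-0.3],[0,0,0]],
    [[0,0,-0.55],[0,0,0]],
    [[0,0,-0.8],[0,0,0]],
    [[0,0,-0.9],[0,0,0]],
  ],
)

```text
t: 11.6
tool_pos: [0.6318, 0.0249, 0.2575]
orientation: [3.139, -0.116, 0.014]
force: [0.7, -0.7, 0.4]
opening: 0.0464
gripper_force: 0.0
```

Request:
jog_arm(
  rows=[
    [[-0.25,0.25,0],[0,0,0]],
    [[-0.5,0.5,0],[0,0,0]],
    [[-0.7,0.7,0],[0,0,0]],
    [[-0.9,0.9,0],[0,0,0]],
    [[-0.9,0.9,0],[0,0,0]],
  ],
)

```text
t: 12.1
tool_pos: [0.4387, -0.1391, 0.2505]
orientation: [3.139, -0.115, 0.001]
force: [0.3, -1.8, 0.3]
opening: 0.0464
gripper_force: 0.0
```

Run:
```python
from h import *
p=here(); S=cam('side');T=cam('top')
im=np.zeros((600,800,3),np.uint8)
im[:,:400]=cv2.resize(T['frame'][145:295,195:295],(400,600),interpolation=2); im[:533,400:]=cv2.resize(S['frame'][165:325,195:315],(400,533),interpolation=2)
cv2.imwrite('pics/a3.png',im[:,:,::-1])
```

```text
t 12.10 [ 0.4387 -0.1391  0.2505 -4.2065] tilt [ 0.0005 -0.0004] F [ 0.3 -1.8  0.3] open 0.0464 g 0.0
```

View pics/a3.png

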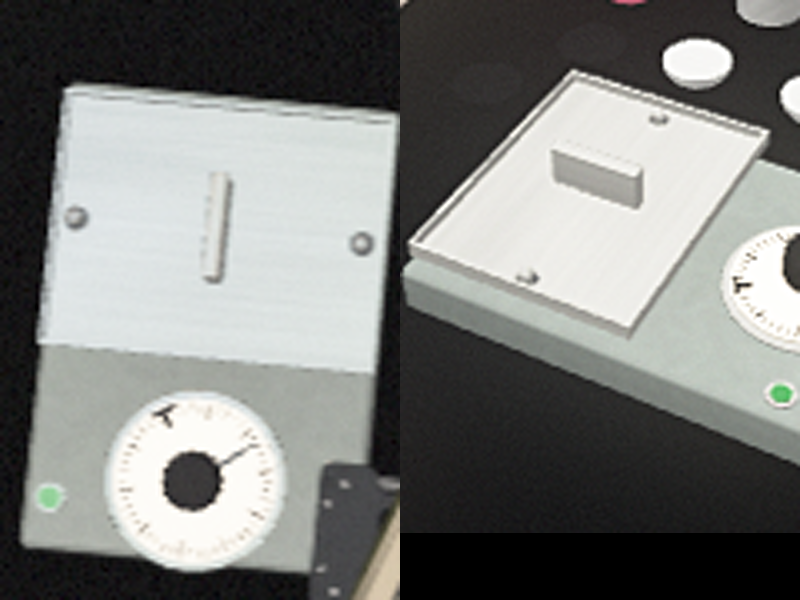

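The tray is seated and level, with both pins showing through its holes (crop (75,217) and (361,243)). The needle tip is at crop (255,444) and the T at (165,413), about the centre (193,481). The card has to turn about 82° clockwise.

```bash
cat >> h.py <<'E'
def dial(T):
    x0,y0,w,h=222,240,48,52
    g=cv2.cvtColor(T['frame'],cv2.COLOR_RGB2GRAY)[y0:y0+h,x0:x0+w]
    G=cv2.resize(g,None,fx=8,fy=8,interpolation=cv2.INTER_CUBIC)
    n,l,st,ce=cv2.connectedComponentsWithStats((g<90).astype(np.uint8))
    i=1+np.argmax(st[1:,4]); return G,ce[i]+[x0,y0],(x0,y0)
E
python3 - <<'E'
from h import *
T=pickle.load(open('last_top.pkl','rb'));S=pickle.load(open('last_side.pkl','rb'))
G,k,_=dial(T); print('knob px',k)
print(tri(T,k,S,(318.3,243.6)),plane(T,*k,.080),plane(S,318.3,243.6,.077))
# card: white disc fit
hsv=cv2.cvtColor(T['frame'],cv2.COLOR_RGB2GRAY)
m=(hsv>215).astype(np.uint8); m[:,:200]=0; m[:240]=0;m[290:]=0;m[:,275:]=0
pts=cv2.findNonZero(m); e=cv2.minAreaRect(cv2.convexHull(pts)); el=cv2.fitEllipse(cv2.convexHull(pts)); print('card',e,el)
c=plane(T,*el[0],.060); print(c)
# polar profile at several radii: dark angles (world angle ccw from +x)
g=hsv.astype(np.float32)
for r in (.028,.034,.038,.042,.046):
    A=np.radians(np.arange(0,360,2)); 
    uv=np.array([proj(T,c+[r*np.cos(a),r*np.sin(a),0]) for a in A],np.float32)
    v=cv2.remap(g,uv[:,0].reshape(1,-1),uv[:,1].reshape(1,-1),cv2.INTER_LINEAR)[0]
    i=np.argsort(v)[:7]; print(r,[(int(np.degrees(A[j])),int(v[j])) for j in i])
print(robot.read_state()['q'].round(2))
E
```

```text
knob px [242.59375   288.6328125]
(array([0.43092183, 0.04222487, 0.08625329]), np.float64(0.05721820115393179)) [0.40304512 0.03471711 0.08      ] [0.4603958  0.04233024 0.077     ]
card ((238.02505493164062, 262.3016357421875), (55.32902145385742, 44.03977966308594), 24.304548263549805) ((236.3887176513672, 265.88592529296875), (44.85552978515625, 60.46522903442383), 80.34432983398438)
[0.46061463 0.05445759 0.06      ]
0.028 [(250, 46), (252, 47), (310, 48), (312, 49), (254, 49), (248, 51), (256, 52)]
0.034 [(286, 34), (288, 34), (284, 40), (290, 46), (282, 49), (280, 54), (292, 57)]
0.038 [(292, 158), (294, 165), (290, 178), (296, 190), (0, 192), (358, 202), (278, 205)]
0.042 [(2, 132), (0, 147), (4, 148), (292, 150), (294, 156), (122, 169), (130, 173)]
0.046 [(4, 112), (6, 124), (8, 143), (2, 147), (64, 156), (66, 164), (294, 167)]
[-0.42 -0.27  1.78 -0.    1.64  1.23]
```

```bash
cat >> h.py <<'E'
def dialang(T,show=True):
    g=cv2.cvtColor(T['frame'],cv2.COLOR_RGB2GRAY)
    m=(g>205).astype(np.uint8); m[:,:219]=0; m[:242]=0;m[292:]=0;m[:,268:]=0
    el=cv2.fitEllipse(cv2.convexHull(cv2.findNonZero(m)))
    k=(g<90).astype(np.uint8); k[:,:233]=0;k[:,252:]=0;k[:255]=0;k[275:]=0
    M=cv2.moments(k,True); kp=(M['m10']/M['m00'],M['m01']/M['m00'])
    print('card',np.round(el[0],2),np.round(el[1],1),plane(T,*el[0],.058).round(4),'knob',np.round(kp,2),plane(T,*kp,.081).round(4))
    c=(plane(T,*el[0],.060)); A=np.radians(np.arange(0,360,1)); P=[]
    for r in np.arange(.024,.050,.001):
        uv=np.array([proj(T,c+[r*np.cos(a),r*np.sin(a),0]) for a in A],np.float32)
        P.append(cv2.remap(g.astype(np.float32),uv[:,0].reshape(1,-1),uv[:,1].reshape(1,-1),cv2.INTER_CUBIC)[0])
    return np.array(P),c
E
python3 - <<'E'
from h import *
T=pickle.load(open('last_top.pkl','rb'));S=pickle.load(open('last_side.pkl','rb'))
P,c=dialang(T)
print('tri',tri(T,(242.5,264.9),S,(318.3,243.6)),plane(S,318.3,243.6,.077))
d=np.clip(220-P,0,None)
for n,a,b in(('inner(needle) r24-36',2,12),('36-42',12,18),('42-48',18,25)):
    s=d[a:b].mean(0); i=np.argsort(-s)[:12]; print(n,sorted([(int(j),int(s[j])) for j in i]))
E
```

```text
card [243.31 264.85] [44.5 44.6] [0.4637 0.0365 0.058 ] knob [242.52 264.79] [0.4641 0.0366 0.081 ]
tri (array([0.46272936, 0.03722014, 0.0715506 ]), np.float64(0.0019729114694956138)) [0.4603958  0.04233024 0.077     ]
inner(needle) r24-36 [(298, 1), (299, 5), (300, 22), (301, 45), (302, 65), (303, 78), (304, 79), (305, 67), (306, 46), (307, 23), (308, 5), (344, 0)]
36-42 [(23, 5), (24, 19), (25, 31), (26, 36), (27, 30), (28, 17), (301, 13), (302, 30), (303, 41), (304, 39), (305, 23), (306, 6)]
42-48 [(24, 39), (25, 86), (26, 121), (27, 121), (28, 89), (29, 45), (98, 32), (99, 27), (134, 27), (243, 31), (302, 33), (303, 33)]
```

Run:
```python
from h import *
p=here()
plan(p,[(.463,.037,.2,45),(.463,.037,.07,45)])
```

```text
t 12.20 [ 0.437  -0.1415  0.2508 -4.5151] tilt [-0.0004 -0.0018] F [ 0.9 -0.5  0.8] open 0.0464 g 0.0
[0.059, -0.9, 0.254] [0, 0, np.float64(-0.5502)] rows>= 6
[0.0, 0.0, 0.65] [0, 0, np.float64(-0.0)] rows>= 3
```

Request:
jog_arm(
  rows=[
    [[0.059,-0.9,0.2],[0,0,-0.55]],
    [[0.059,-0.9,0.254],[0,0,-0.55]],
    [[0.059,-0.9,0.254],[0,0,-0.55]],
    [[0.059,-0.9,0.254],[0,0,-0.55]],
    [[0.059,-0.9,0.254],[0,0,-0.55]],
  ],
  hand=-0.4,
)

```text
t: 12.7
tool_pos: [0.4645, 0.045, 0.1978]
orientation: [-2.956, -1.057, 0.003]
force: [-0.7, -0.3, -0.5]
opening: 0.0649
gripper_force: 0.0
```

Run:
```python
from h import *
p=here()
plan(p,[(.463,.037,.2,45),(.463,.037,.07,45)])
```

```text
t 12.70 [ 0.4645  0.045   0.1978 39.3675] tilt [-0.0025  0.0018] F [-0.7 -0.3 -0.5] open 0.0649 g 0.0
[-0.031, 0.026, -0.011] [0, 0, np.float64(-0.0626)] rows>= 1
[0.0, 0.0, 0.65] [0, 0, np.float64(-0.0)] rows>= 3
```

Request:
jog_arm(
  rows=[
    [[0,0,0],[0,0,0]],
    [[0,0,0],[0,0,0]],
  ],
)

```text
t: 12.9
tool_pos: [0.4656, 0.0405, 0.2]
orientation: [2.966, 1.036, 0.001]
force: [-1.7, -0.7, 0.0]
opening: 0.0647
gripper_force: 0.0
```

Run:
```python
from h import *
p=here()
plan(p,[(.463,.037,.2,p[3]),(.463,.037,.072,p[3])])
```

```text
t 12.90 [ 0.4656  0.0405  0.2    38.4949] tilt [ 0.0004 -0.0001] F [-1.7 -0.7  0. ] open 0.0647 g 0.0
[-0.021, 0.006, -0.0] [0, 0, np.float64(-0.0)] rows>= 1
[0.0, 0.0, 0.64] [0, 0, np.float64(-0.0)] rows>= 3
```

Request:
jog_arm(
  rows=[
    [[-0.021,0.006,0.2],[0,0,0]],
    [[-0.021,0.006,0.4],[0,0,0]],
    [[-0.021,0.006,0.55],[0,0,0]],
    [[-0.021,0.006,0.64],[0,0,0]],
    [[-0.021,0.006,0.64],[0,0,0]],
  ],
)

```text
t: 13.4
tool_pos: [0.4606, 0.0361, 0.069]
orientation: [-2.965, -1.033, 0.007]
force: [-0.1, 0.2, -0.5]
opening: 0.065
gripper_force: 0.0
```

Request:
jog_arm(
  rows=[
    [[0,0,0],[0,0,0]],
    [[0,0,0],[0,0,0]],
    [[0,0,0],[0,0,0]],
    [[0,0,0],[0,0,0]],
    [[0,0,0],[0,0,0]],
  ],
  hand=1,
  squeeze=30,
)

```text
t: 13.9
tool_pos: [0.4633, 0.0369, 0.0724]
orientation: [2.964, 1.042, 0.002]
force: [-0.1, -0.2, 0.0]
opening: 0.0301
gripper_force: 0.0
```

Run:
```python
from h import *
p=here()
```

```text
t 13.90 [4.63300e-01 3.69000e-02 7.24000e-02 3.87279e+01] tilt [0.0012 0.    ] F [-0.1 -0.2  0. ] open 0.0301 g 0.0
```

Request:
jog_arm(
  rows=[
    [[0,0,0],[0,0,0]],
    [[0,0,0],[0,0,0]],
  ],
)

```text
t: 14.1
tool_pos: [0.4628, 0.0369, 0.0718]
orientation: [-2.964, -1.042, -0.0]
force: [-0.1, 0.4, 0.2]
opening: 0.014
gripper_force: 0.0
```

Run:
```python
from h import *
p=here(); S=cam('side')
cv2.imwrite('pics/a4.png',cv2.resize(S['frame'][190:310,250:400],(750,600),interpolation=2)[:,:,::-1])
```

```text
t 14.10 [4.62800e-01 3.69000e-02 7.18000e-02 3.87393e+01] tilt [0.0001 0.    ] F [-0.1  0.4  0.2] open 0.014 g 0.0
```

View pics/a4.png

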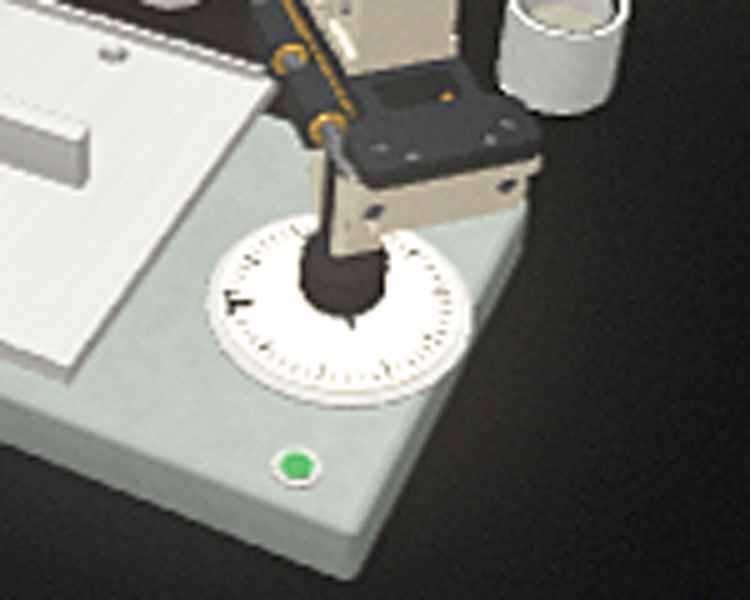

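Run:
```python
from h import *
S=pickle.load(open('last_side.pkl','rb'))
for z in (.0718,.085): print(z,((proj(S,(.463,.037,z))-[250,190])*5).round())
for z in(.0718,.085,.1): print(plane(S,250+345/5,190+250/5,z).round(4))
```

```text
0.0718 [339. 267.]
0.085 [341. 246.]
[0.4639 0.0257 0.0718]
[0.4605 0.0389 0.085 ]
[0.4566 0.0539 0.1   ]
```

Request:
jog_arm(
  rows=[
    [[0,0,0],[0,0,0]],
    [[0,0,0],[0,0,0]],
    [[0,0,0],[0,0,0]],
  ],
)

```text
t: 14.45
tool_pos: [0.4627, 0.0368, 0.0717]
orientation: [-2.964, -1.042, 0.0]
force: [-0.3, -0.0, 0.1]
opening: 0.0003
gripper_force: 0.0
```

Run:
```python
from h import *
p=here(); S=cam('side');T=cam('top')
im=np.zeros((400,800,3),np.uint8)
im[:,:400]=cv2.resize(S['frame'][215:275,290:350],(400,400),interpolation=2)
im[:,400:]=cv2.resize(T['frame'][235:295,213:273],(400,400),interpolation=2)
cv2.imwrite('pics/a5.png',im[:,:,::-1])
```

```text
t 14.45 [4.62700e-01 3.68000e-02 7.17000e-02 3.87306e+01] tilt [-0.0001  0.    ] F [-0.3 -0.   0.1] open 0.0003 g 0.0
```

View pics/a5.png

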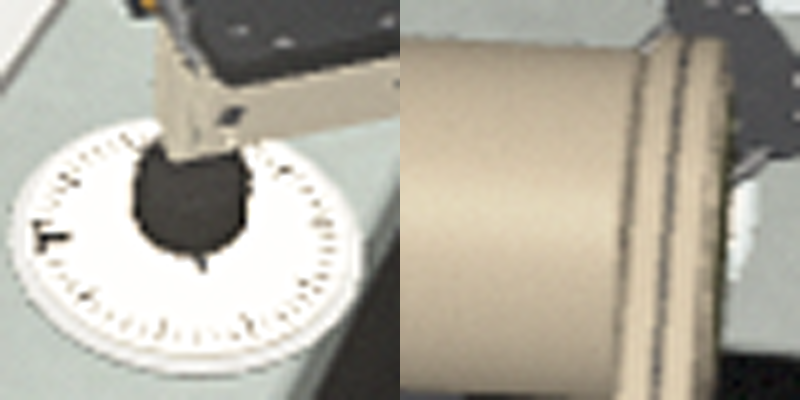

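The fingers shut to 0 mm without touching anything, so they stand inside the knob's outline without contact. I'll open, go lower and try again.

Request:
jog_arm(
  rows=[
    [[0,0,-0.1],[0,0,0]],
    [[0,0,-0.1],[0,0,0]],
    [[0,0,-0.1],[0,0,0]],
    [[0,0,-0.1],[0,0,0]],
    [[0,0,-0.1],[0,0,0]],
  ],
  hand=-0.4,
)

```text
t: 15.05
tool_pos: [0.4622, 0.0369, 0.0909]
orientation: [-2.963, -1.042, 0.002]
force: [0.1, 0.1, -0.1]
opening: 0.0361
gripper_force: 0.0
```

Request:
jog_arm(
  rows=[
    [[0,0,0],[0,0,0]],
    [[0,0,0],[0,0,0]],
    [[0,0,0],[0,0,0]],
    [[0,0,0.05],[0,0,0]],
    [[0,0,0.05],[0,0,0]],
  ],
)

```text
t: 15.55
tool_pos: [0.4617, 0.0369, 0.08]
orientation: [-2.963, -1.042, 0.003]
force: [-1.0, 0.2, -0.4]
opening: 0.0649
gripper_force: 0.0
```

Request:
jog_arm(
  rows=[
    [[0,0,0.05],[0,0,0]],
    [[0,0,0.08],[0,0,0]],
    [[0,0,0.08],[0,0,0]],
    [[0,0,0.08],[0,0,0]],
  ],
)

```text
t: 15.95
tool_pos: [0.4625, 0.0368, 0.0654]
orientation: [-2.964, -1.042, 0.001]
force: [1.1, -0.0, 0.6]
opening: 0.0651
gripper_force: 0.0
```

Request:
jog_arm(
  rows=[
    [[0,0,0],[0,0,0]],
    [[0,0,0],[0,0,0]],
    [[0,0,0],[0,0,0]],
    [[0,0,0],[0,0,0]],
    [[0,0,0],[0,0,0]],
  ],
  hand=1,
)

```text
t: 16.45
tool_pos: [0.4629, 0.0369, 0.0659]
orientation: [2.964, 1.042, 0.0]
force: [-0.0, -0.2, 0.1]
opening: 0.0295
gripper_force: 0.0
```

Request:
jog_arm(
  rows=[
    [[0,0,0],[0,0,0]],
    [[0,0,0],[0,0,0]],
    [[0,0,0],[0,0,0]],
    [[0,0,0],[0,0,0]],
    [[0,0,0],[0,0,0]],
  ],
  hand=-0.4,
)

```text
t: 16.95
tool_pos: [0.4628, 0.0368, 0.0657]
orientation: [-2.964, -1.042, 0.0]
force: [0.3, 0.0, -0.5]
opening: 0.0634
gripper_force: 0.0
```

Request:
jog_arm(
  rows=[
    [[0,0,0.01],[0,0,0]],
    [[0,0,0.02],[0,0,0]],
    [[0,0,0.025],[0,0,0]],
    [[0,0,0.025],[0,0,0]],
    [[0,0,0.025],[0,0,0]],
  ],
)

```text
t: 17.45
tool_pos: [0.4627, 0.0369, 0.0607]
orientation: [-2.964, -1.042, 0.0]
force: [0.2, -0.2, 0.2]
opening: 0.0651
gripper_force: 0.0
```

Request:
jog_arm(
  rows=[
    [[0,0,0],[0,0,0]],
    [[0,0,0],[0,0,0]],
    [[0,0,0],[0,0,0]],
    [[0,0,0],[0,0,0]],
    [[0,0,0],[0,0,0]],
  ],
  hand=1,
)

```text
t: 17.95
tool_pos: [0.4619, 0.038, 0.0606]
orientation: [-2.961, -1.041, 0.002]
force: [-4.9, 5.2, 3.8]
opening: 0.0354
gripper_force: 30.0
```

Run:
```python
from h import *
S=pickle.load(open('last_side.pkl','rb'))
k=354/160; k2=420/190
for off in(0,.01,.02):
  for y in (.0465,.064):
    q=proj(S,(.4558,.3025+y,.1179+off)); print(off,y,[round((q[0]-190)*k+445),round((q[1]-230)*k2)])
for off in(0,.01,.02):
    q=proj(S,(.4627,.0368,.0717+off)); print(off,((q-[290,215])*6.667).round())
here()
```

```text
0 0.0465 [604, 271]
0 0.064 [593, 293]
0.01 0.0465 [603, 264]
0.01 0.064 [593, 285]
0.02 0.0465 [603, 256]
0.02 0.064 [592, 278]
0 [186. 189.]
0.01 [188. 168.]
0.02 [190. 146.]
t 17.95 [4.61900e-01 3.80000e-02 6.06000e-02 3.87409e+01] tilt [-0.002  0.002] F [-4.9  5.2  3.8] open 0.0354 g 30.0
```

Request:
jog_arm(
  rows=[
    [[0,0,0],[0,0,0]],
    [[0,-0.008,0],[0,0,0]],
    [[0,-0.008,0],[0,0,0]],
    [[0,-0.008,0],[0,0,0]],
    [[0,-0.008,0],[0,0,0]],
  ],
  hand=-0.3,
)

```text
t: 18.45
tool_pos: [0.4619, 0.038, 0.0608]
orientation: [2.964, 1.042, 0.0]
force: [-0.1, -0.6, 0.5]
opening: 0.0604
gripper_force: 0.0
```

Request:
jog_arm(
  rows=[
    [[0,0,0.015],[0,0,0]],
    [[0,0,0.03],[0,0,0]],
    [[0,0,0.04],[0,0,0]],
    [[0,0,0.04],[0,0,0]],
    [[0,0,0.04],[0,0,0]],
  ],
)

```text
t: 18.95
tool_pos: [0.4617, 0.0381, 0.0526]
orientation: [-2.964, -1.042, 0.0]
force: [-0.1, -1.0, -0.7]
opening: 0.0601
gripper_force: 0.0
```

Request:
jog_arm(
  rows=[
    [[0,0,0],[0,0,0]],
    [[0,0,0],[0,0,0]],
    [[0,0,0],[0,0,0]],
    [[0,0,0],[0,0,0]],
    [[0,0,0],[0,0,0]],
  ],
  hand=1,
)

```text
t: 19.45
tool_pos: [0.4619, 0.0381, 0.0528]
orientation: [2.964, 1.042, 0.0]
force: [0.8, 1.1, 1.7]
opening: 0.0371
gripper_force: 30.0
```

Request:
jog_arm(
  rows=[
    [[0,0,0],[0,0,0.09]],
    [[0,0,0],[0,0,0.18]],
    [[0,0,0],[0,0,0.27]],
    [[0,0,0],[0,0,0.36]],
    [[0,0,0],[0,0,0.44]],
  ],
)

```text
t: 19.95
tool_pos: [0.462, 0.0377, 0.0529]
orientation: [3.141, -0.033, 0.001]
force: [0.4, -2.9, 1.0]
opening: 0.0368
gripper_force: 30.0
```

Request:
jog_arm(
  rows=[
    [[0,0,0],[0,0,0.09]],
    [[0,0,0],[0,0,0.18]],
    [[0,0,0],[0,0,0.27]],
    [[0,0,0],[0,0,0.36]],
    [[0,0,0],[0,0,0.44]],
  ],
)

```text
t: 20.45
tool_pos: [0.4618, 0.0373, 0.0528]
orientation: [2.943, -1.094, 0.001]
force: [-0.8, -3.9, 1.0]
opening: 0.0367
gripper_force: 30.0
```

Request:
jog_arm(
  rows=[
    [[0,0,0],[0,0,0.04]],
    [[0,0,0],[0,0,0.04]],
    [[0,0,0],[0,0,0.04]],
  ],
)

```text
t: 20.75
tool_pos: [0.4618, 0.0374, 0.0528]
orientation: [2.912, -1.175, 0.001]
force: [-1.3, -5.7, 0.7]
opening: 0.0371
gripper_force: 30.0
```

Run:
```python
from h import *
p=here(); S=cam('side')
cv2.imwrite('pics/a6.png',cv2.resize(S['frame'][210:290,275:365],(720,600),interpolation=2)[:,:,::-1])
```

```text
t 20.75 [ 4.61800e-01  3.74000e-02  5.28000e-02 -4.39464e+01] tilt [-0.0001 -0.0012] F [-1.3 -5.7  0.7] open 0.0371 g 30.0
```

View pics/a6.png

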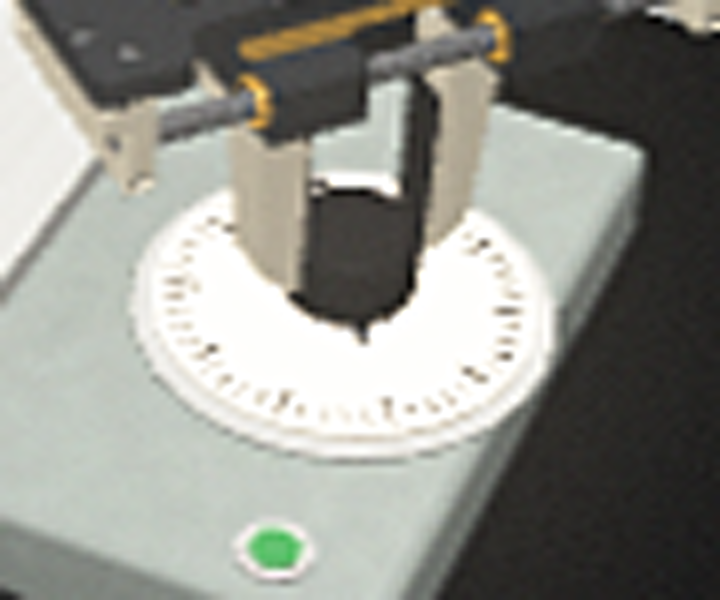

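The knob has turned with the grip and the T has gone behind the gripper. I'll release, retreat and measure.

Request:
jog_arm(
  rows=[
    [[0,0,0],[0,0,0]],
    [[0,0,0],[0,0,0]],
    [[0,0,0],[0,0,0]],
    [[0,0,0],[0,0,0]],
  ],
  hand=-0.4,
)

```text
t: 21.2
tool_pos: [0.4618, 0.0383, 0.0527]
orientation: [-2.912, 1.177, 0.0]
force: [-0.2, -0.4, 0.4]
opening: 0.0633
gripper_force: 0.0
```

Request:
jog_arm(
  rows=[
    [[0,0,-0.15],[0,0,0]],
    [[0,0,-0.35],[0,0,0]],
    [[0,0,-0.6],[0,0,0]],
    [[0,0,-0.8],[0,0,0]],
    [[0,0,-0.8],[0,0,0]],
  ],
)

```text
t: 21.7
tool_pos: [0.4655, 0.0382, 0.2199]
orientation: [-2.909, 1.176, -0.017]
force: [0.5, -0.2, 1.3]
opening: 0.065
gripper_force: 0.0
```

Request:
jog_arm(
  rows=[
    [[0.25,0.25,0],[0,0,0]],
    [[0.5,0.5,0],[0,0,0]],
    [[0.7,0.6,0],[0,0,0]],
    [[0.8,0.7,0],[0,0,0]],
    [[0.8,0.7,0],[0,0,0]],
  ],
)

```text
t: 22.2
tool_pos: [0.4788, -0.1778, 0.2117]
orientation: [2.909, -1.183, -0.001]
force: [0.0, 1.0, -0.9]
opening: 0.0651
gripper_force: 0.0
```

```bash
cat >> h.py <<'E'
def peaks(P):
    d=np.clip(220-P,0,None)
    for n,a,b in(('r26-34',2,11),('36-42',12,18),('42-48',18,25)):
        s=d[a:b].mean(0); i=np.argsort(-s)[:10]; print(n,sorted([(int(j),int(s[j])) for j in i]))
E
python3 - <<'E'
from h import *
p=here(); T=cam('top'); P,c=dialang(T); peaks(P)
im=cv2.resize(T['frame'][235:295,213:273],(600,600),interpolation=2); cv2.imwrite('pics/a7.png',im[:,:,::-1])
E
```

```text
t 22.20 [  0.4788  -0.1778   0.2117 -44.2544] tilt [-0.0011 -0.0008] F [ 0.   1.  -0.9] open 0.0651 g 0.0
card [243.3  264.81] [44.4 44.8] [0.4638 0.0366 0.058 ] knob [242.53 264.82] [0.464  0.0366 0.081 ]
r26-34 [(299, 8), (300, 25), (301, 47), (302, 67), (303, 78), (304, 78), (305, 66), (306, 45), (307, 20), (308, 4)]
36-42 [(195, 1), (196, 1), (300, 4), (301, 32), (302, 56), (303, 70), (304, 67), (305, 48), (306, 22), (307, 1)]
42-48 [(123, 29), (266, 31), (267, 56), (268, 50), (301, 45), (302, 85), (303, 117), (304, 128), (305, 109), (306, 68)]
```

View pics/a7.png

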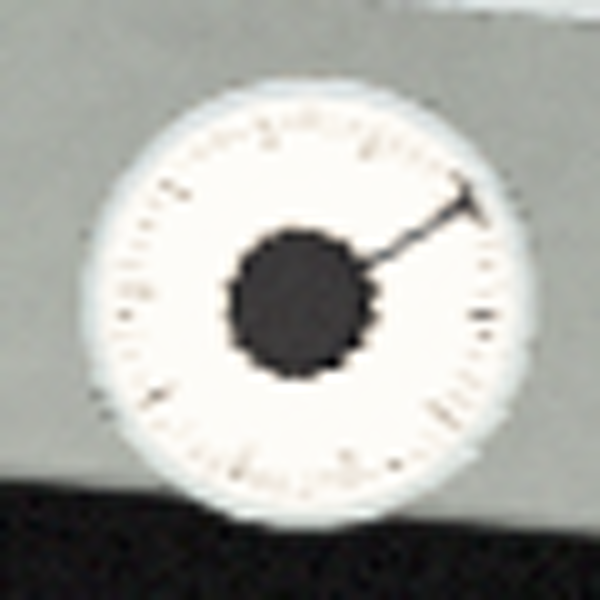

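The zero is set: T at 303.8°, needle at 303.5°. Next I'll touch the bench lightly with closed fingers, to learn where the fingertips really end.

Request:
jog_arm(
  rows=[
    [[-0.176,-0.038,0.2],[0,0,-0.49]],
    [[-0.176,-0.038,0.4],[0,0,-0.49]],
    [[-0.176,-0.038,0.55],[0,0,-0.49]],
    [[-0.176,-0.038,0.65],[0,0,-0.49]],
    [[-0.176,-0.038,0.75],[0,0,-0.49]],
  ],
  hand=1,
  squeeze=10,
)

```text
t: 22.75
tool_pos: [0.4586, -0.1419, 0.0609]
orientation: [-3.14, 0.018, 0.002]
force: [-0.3, 0.1, 0.1]
opening: 0.0293
gripper_force: 0.0
```

Request:
jog_arm(
  rows=[
    [[0,0,0.06],[0,0,0]],
    [[0,0,0.12],[0,0,0]],
    [[0,0,0.16],[0,0,0]],
    [[0,0,0.2],[0,0,0]],
    [[0,0,0.22],[0,0,0]],
  ],
)

```text
t: 23.25
tool_pos: [0.4594, -0.1438, 0.0183]
orientation: [-3.141, 0.032, 0.0]
force: [0.1, -0.2, 0.2]
opening: 0.0006
gripper_force: 0.0
```

Request:
jog_arm(
  rows=[
    [[0,0,0.015],[0,0,0]],
    [[0,0,0.03],[0,0,0]],
    [[0,0,0.04],[0,0,0]],
    [[0,0,0.04],[0,0,0]],
    [[0,0,0.04],[0,0,0]],
  ],
)

```text
t: 23.75
tool_pos: [0.4595, -0.1439, 0.0109]
orientation: [3.141, -0.03, 0.0]
force: [0.8, -0.2, 0.2]
opening: 0.0008
gripper_force: 0.0
```

Request:
jog_arm(
  rows=[
    [[0,0,0.015],[0,0,0]],
    [[0,0,0.03],[0,0,0]],
    [[0,0,0.03],[0,0,0]],
    [[0,0,0.03],[0,0,0]],
  ],
)

```text
t: 24.15
tool_pos: [0.4592, -0.1438, 0.0045]
orientation: [-3.141, 0.03, 0.001]
force: [-0.4, -0.5, -0.8]
opening: 0.0003
gripper_force: 0.0
```

Request:
jog_arm(
  rows=[
    [[0,0,0.015],[0,0,0]],
    [[0,0,0.03],[0,0,0]],
    [[0,0,0.03],[0,0,0]],
    [[0,0,0.03],[0,0,0]],
  ],
)

```text
t: 24.55
tool_pos: [0.4592, -0.1438, -0.0015]
orientation: [-3.141, 0.03, 0.001]
force: [-0.1, 0.3, -0.3]
opening: 0.0004
gripper_force: 0.0
```

Request:
jog_arm(
  rows=[
    [[0,0,0.01],[0,0,0]],
    [[0,0,0.02],[0,0,0]],
    [[0,0,0.02],[0,0,0]],
    [[0,0,0.02],[0,0,0]],
  ],
)

```text
t: 24.95
tool_pos: [0.4593, -0.1438, -0.0054]
orientation: [-3.141, 0.03, 0.0]
force: [-0.4, 0.0, -0.5]
opening: 0.0005
gripper_force: 0.0
```

Request:
jog_arm(
  rows=[
    [[0,0,0.01],[0,0,0]],
    [[0,0,0.02],[0,0,0]],
    [[0,0,0.02],[0,0,0]],
    [[0,0,0.02],[0,0,0]],
  ],
)

```text
t: 25.35
tool_pos: [0.4593, -0.1438, -0.0094]
orientation: [-3.141, 0.03, 0.0]
force: [0.7, -1.3, -0.5]
opening: 0.0004
gripper_force: 0.0
```

Request:
jog_arm(
  rows=[
    [[0,0,0.01],[0,0,0]],
    [[0,0,0.02],[0,0,0]],
    [[0,0,0.02],[0,0,0]],
    [[0,0,0.02],[0,0,0]],
  ],
)

```text
t: 25.75
tool_pos: [0.4593, -0.1438, -0.0134]
orientation: [-3.141, 0.03, 0.0]
force: [0.2, 0.2, -0.4]
opening: 0.0002
gripper_force: 0.0
```

Run:
```python
from h import *
here(); S=cam('side')
cv2.imwrite('pics/a8.png',cv2.resize(S['frame'][150:230,280:380],(750,600),interpolation=2)[:,:,::-1])
for z in (-.014,0,.01): print(z,((proj(S,(.4592,-.1438,z))-[280,150])*7.5).round())
```

```text
t 25.75 [ 0.4593 -0.1438 -0.0134 -1.0915] tilt [-0.0002  0.0001] F [ 0.2  0.2 -0.4] open 0.0002 g 0.0
-0.014 [436. 545.]
0 [440. 516.]
0.01 [443. 494.]
```

Request:
jog_arm(
  rows=[
    [[0,0,0.01],[0,0,0]],
    [[0,0,0.02],[0,0,0]],
    [[0,0,0.02],[0,0,0]],
    [[0,0,0.02],[0,0,0]],
  ],
)

```text
t: 26.2
tool_pos: [0.4592, -0.1438, -0.0174]
orientation: [-3.141, 0.03, 0.0]
force: [0.5, -0.5, -0.1]
opening: 0.0005
gripper_force: 0.0
```

Request:
jog_arm(
  rows=[
    [[0,0,0.005],[0,0,0]],
    [[0,0,0.01],[0,0,0]],
    [[0,0,0.01],[0,0,0]],
    [[0,0,0.01],[0,0,0]],
  ],
)

```text
t: 26.6
tool_pos: [0.4594, -0.1438, -0.0193]
orientation: [-3.141, 0.03, 0.0]
force: [-0.2, -0.4, 0.8]
opening: 0.0001
gripper_force: 0.0
```

Request:
jog_arm(
  rows=[
    [[0,0,0.005],[0,0,0]],
    [[0,0,0.01],[0,0,0]],
    [[0,0,0.01],[0,0,0]],
    [[0,0,0.01],[0,0,0]],
  ],
)

```text
t: 27.0
tool_pos: [0.4595, -0.1439, -0.021]
orientation: [3.141, -0.03, 0.0]
force: [-1.9, 1.2, 4.0]
opening: 0.0004
gripper_force: 2.3
```

Request:
jog_arm(
  rows=[
    [[0,0,0.005],[0,0,0]],
    [[0,0,0.01],[0,0,0]],
    [[0,0,0.01],[0,0,0]],
    [[0,0,0.01],[0,0,0]],
  ],
)

```text
t: 27.4
tool_pos: [0.4596, -0.1439, -0.0211]
orientation: [-3.141, 0.03, 0.001]
force: [-12.7, 5.4, 28.2]
opening: 0.0008
gripper_force: 14.3
```

The fingertips meet the bench at a reading of -0.0208, so the true tip is 21 mm above the reading. I'll retreat and re-measure tins and lids.

Request:
jog_arm(
  rows=[
    [[0,0,-0.2],[0,0,0]],
    [[0,0,-0.45],[0,0,0]],
    [[0,0,-0.7],[0,0,0]],
    [[0,0,-0.95],[0,0,0]],
  ],
  hand=-1,
)

```text
t: 27.8
tool_pos: [0.4589, -0.1436, 0.1684]
orientation: [-3.141, 0.03, 0.0]
force: [1.1, -0.3, -0.2]
opening: 0.0279
gripper_force: 0.0
```

Request:
jog_arm(
  rows=[
    [[-0.25,-0.2,0],[0,0,0]],
    [[-0.3,-0.4,0],[0,0,0]],
    [[-0.3,-0.6,0],[0,0,0]],
    [[-0.3,-0.8,0],[0,0,0]],
    [[-0.3,-0.8,0],[0,0,0]],
  ],
)

```text
t: 28.3
tool_pos: [0.4022, 0.0212, 0.1667]
orientation: [-3.14, 0.022, -0.001]
force: [-0.3, -0.5, 0.9]
opening: 0.068
gripper_force: 0.0
```

```bash
cat >> h.py <<'E'
def blobs(c,thr=70):
    g=cv2.cvtColor(c['frame'],cv2.COLOR_RGB2GRAY); out=[]
    cs,_=cv2.findContours((g>thr).astype(np.uint8),cv2.RETR_EXTERNAL,cv2.CHAIN_APPROX_NONE)
    for k in cs:
        a=cv2.contourArea(k)
        if 150<a<900:
            e=cv2.fitEllipse(k); col=np.array(cv2.mean(c['frame'],mask=cv2.drawContours(np.zeros_like(g),[k],-1,1,-1))[:3])
            out.append((round(a),np.round(e[0],1),np.round(e[1],1),cv2.minAreaRect(k)[0],col.round()))
    return out
E
python3 - <<'E'
from h import *
p=here(); S=cam('side');T=cam('top')
for c in(T,S):
    print(c['n'])
    for b in blobs(c):
        if c['n']=='top' and not 300<b[1][0]<420: continue
        z=.011 if b[4][0]>200 else .0275
        print(b[0],b[1],b[2],np.round(b[3],1),b[4],'w',plane(c,*b[1],z).round(4))
E
```

```text
t 28.30 [ 0.4022  0.0212  0.1667 -0.8046] tilt [0.0007 0.0015] F [-0.3 -0.5  0.9] open 0.068 g 0.0
top
492 [341. 283.] [23.8 26.5] [341. 283.] [154. 151. 142.] w [ 0.4203 -0.225   0.0275]
392 [385.  253.9] [22.2 22.6] [385. 254.] [222. 220. 217.] w [ 0.5011 -0.3468  0.011 ]
389 [336.5 239.5] [21.7 22.9] [336.5 239.5] [222. 224. 221.] w [ 0.5377 -0.2135  0.011 ]
522 [386.  207.5] [23.7 28.1] [386.  207.4] [146. 144. 136.] w [ 0.6272 -0.3458  0.0275]
380 [340.2 198.4] [21.6 22.5] [340.  198.5] [223. 225. 222.] w [ 0.6518 -0.2226  0.011 ]
371 [375.9 159.6] [21.3 22.2] [376.  159.5] [235. 152. 174.] w [ 0.7631 -0.3212  0.011 ]
side
225 [148.8 264.3] [14.4 22.6] [148.8 264.1] [ 53.  81. 183.] w [0.8042 0.2058 0.0275]
240 [283.8 183.5] [15.  20.5] [284.  183.5] [223. 222. 220.] w [ 0.6492 -0.2201  0.011 ]
186 [263.4 159. ] [12.5 19.2] [263.5 159. ] [237. 149. 182.] w [ 0.7596 -0.3175  0.011 ]
466 [306.1 159.4] [22.3 27.2] [306.5 159. ] [163. 161. 157.] w [ 0.6249 -0.3445  0.0275]
```

Run:
```python
from h import *
plan((.4018,.0175,.1675,-.8),[(.47,-.13,.1675,0),(.5362,-.212,.06,0),(.5362,-.212,-.0115,0)])
```

```text
[0.351, 0.733, -0.0] [0, 0, np.float64(-0.0089)] rows>= 4
[0.331, 0.41, 0.538] [0, 0, np.float64(-0.0)] rows>= 4
[0.0, 0.0, 0.357] [0, 0, np.float64(-0.0)] rows>= 2
```

Request:
jog_arm(
  rows=[
    [[0.351,0.733,0],[0,0,-0.009]],
    [[0.351,0.733,0],[0,0,-0.009]],
    [[0.351,0.733,0],[0,0,-0.009]],
    [[0.351,0.733,0],[0,0,-0.009]],
    [[0.351,0.733,0],[0,0,-0.009]],
  ],
)

```text
t: 28.9
tool_pos: [0.4695, -0.1337, 0.166]
orientation: [-3.141, 0.015, 0.002]
force: [-0.5, -0.5, -0.8]
opening: 0.0931
gripper_force: 0.0
```

Request:
jog_arm(
  rows=[
    [[0.331,0.41,0.2],[0,0,0]],
    [[0.331,0.41,0.4],[0,0,0]],
    [[0.331,0.41,0.538],[0,0,0]],
    [[0.331,0.41,0.538],[0,0,0]],
    [[0.331,0.41,0.538],[0,0,0]],
  ],
)

```text
t: 29.4
tool_pos: [0.5334, -0.2117, 0.0569]
orientation: [-3.139, 0.009, 0.008]
force: [-0.3, -0.2, 0.8]
opening: 0.0929
gripper_force: 0.0
```

Request:
jog_arm(
  rows=[
    [[0,0,0],[0,0,0]],
    [[0,0,0],[0,0,0]],
  ],
)

```text
t: 29.6
tool_pos: [0.5371, -0.2129, 0.0623]
orientation: [3.14, -0.007, 0.006]
force: [0.3, 0.4, 0.4]
opening: 0.0927
gripper_force: 0.0
```

Run:
```python
from h import *
plan(here(),[(.5362,-.212,-.0115,0)])
```

```text
t 29.60 [ 0.5371 -0.2129  0.0623 -0.238 ] tilt [ 0.004  -0.0018] F [0.3 0.4 0.4] open 0.0927 g 0.0
[-0.004, -0.004, 0.369] [0, 0, np.float64(-0.0026)] rows>= 2
```

Request:
jog_arm(
  rows=[
    [[-0.002,-0.004,0.15],[0,0,0]],
    [[-0.002,-0.004,0.28],[0,0,0]],
    [[-0.002,-0.004,0.34],[0,0,0]],
    [[-0.002,-0.004,0.358],[0,0,0]],
    [[-0.002,-0.004,0.358],[0,0,0]],
  ],
)

```text
t: 30.1
tool_pos: [0.5358, -0.2122, -0.0114]
orientation: [3.141, -0.007, 0.002]
force: [0.1, -0.6, 0.4]
opening: 0.0926
gripper_force: 0.0
```

Request:
jog_arm(
  rows=[
    [[0,0,0],[0,0,0]],
    [[0,0,0],[0,0,0]],
    [[0,0,0],[0,0,0]],
  ],
)

```text
t: 30.4
tool_pos: [0.536, -0.2125, -0.0114]
orientation: [3.141, -0.008, 0.002]
force: [0.2, 0.2, 0.3]
opening: 0.093
gripper_force: 0.0
```

Request:
jog_arm(
  rows=[
    [[0,0,0.003],[0,0,0]],
    [[0,0,0.003],[0,0,0]],
    [[0,0,0.003],[0,0,0]],
    [[0,0,0.003],[0,0,0]],
    [[0,0,0.003],[0,0,0]],
  ],
  hand=1,
  squeeze=15,
)

```text
t: 30.9
tool_pos: [0.5352, -0.2121, -0.0131]
orientation: [-3.142, 0.008, 0.0]
force: [-0.4, -1.1, -0.1]
opening: 0.0604
gripper_force: 15.0
```

Request:
jog_arm(
  rows=[
    [[0,0,0],[0,0,0]],
    [[0,0,0],[0,0,0]],
  ],
)

```text
t: 31.1
tool_pos: [0.5352, -0.2121, -0.0131]
orientation: [-3.142, 0.008, 0.0]
force: [0.4, -0.1, -0.6]
opening: 0.0602
gripper_force: 15.0
```

Request:
jog_arm(
  rows=[
    [[0,0,-0.05],[0,0,0]],
    [[0,0,-0.15],[0,0,0]],
    [[0,0,-0.3],[0,0,0]],
    [[0,0,-0.45],[0,0,0]],
    [[0,0,-0.5],[0,0,0]],
  ],
)

```text
t: 31.6
tool_pos: [0.5375, -0.2133, 0.0915]
orientation: [3.139, -0.008, 0.009]
force: [0.4, -0.5, -0.1]
opening: 0.0602
gripper_force: 15.0
```

Request:
jog_arm(
  rows=[
    [[0,0,0],[0,0,0]],
    [[0,0,0],[0,0,0]],
    [[0,0,0],[0,0,0]],
  ],
)

```text
t: 31.9
tool_pos: [0.5339, -0.2115, 0.0848]
orientation: [-3.14, 0.008, 0.005]
force: [-0.8, 0.3, -0.2]
opening: 0.0605
gripper_force: 15.0
```

Run:
```python
from h import *
p=here();S=cam('side')
for b in blobs(S): print(b[0],b[1],b[4])
plan(p,[(p[0]-.1174,-.2238,.09,p[3])])
```

```text
t 31.90 [ 0.5339 -0.2115  0.0848 -0.2863] tilt [-0.0029  0.0015] F [-0.8  0.3 -0.2] open 0.0605 g 15.0
226 [148.8 264.4] [ 54.  83. 186.]
622 [361.8 197.2] [170. 169. 164.]
241 [283.8 183.5] [224. 223. 221.]
224 [344.7 172.8] [218. 218. 216.]
189 [263.3 159. ] [236. 151. 183.]
240 [365.4 155.5] [192. 190. 185.]
[-0.587, 0.064, -0.026] [0, 0, np.float64(-0.0)] rows>= 3
```

Request:
jog_arm(
  rows=[
    [[-0.15,0.02,0],[0,0,0]],
    [[-0.3,0.04,0],[0,0,0]],
    [[-0.45,0.06,0],[0,0,0]],
    [[-0.55,0.06,0],[0,0,0]],
    [[-0.587,0.06,0],[0,0,0]],
  ],
)

```text
t: 32.45
tool_pos: [0.4156, -0.2231, 0.0855]
orientation: [-3.14, 0.009, 0.004]
force: [0.2, -0.4, -1.0]
opening: 0.0605
gripper_force: 15.0
```

Request:
jog_arm(
  rows=[
    [[0,0,0],[0,0,0]],
    [[0,0,0],[0,0,0]],
    [[0,0,0],[0,0,0]],
    [[0,0,0],[0,0,0]],
    [[0,0,0],[0,0,0]],
  ],
)

```text
t: 32.95
tool_pos: [0.4182, -0.2235, 0.0869]
orientation: [-3.141, 0.007, 0.0]
force: [0.3, 0.2, -0.5]
opening: 0.0601
gripper_force: 15.0
```

Run:
```python
from h import *
p=here();S=cam('side')
for b in blobs(S): 
    if b[0]>400: print(b[0],b[1],b[4])
plan(p,[(.4178,-.2236,.050,p[3])])
im=cv2.resize(S['frame'][130:230,300:425],(750,600),interpolation=2); cv2.imwrite('pics/a9.png',im[:,:,::-1])
```

```text
t 32.95 [ 0.4182 -0.2235  0.0869 -0.2531] tilt [-0.0001  0.0001] F [ 0.3  0.2 -0.5] open 0.0601 g 15.0
618 [361.8 197.2] [167. 167. 162.]
464 [306.1 159.4] [163. 161. 157.]
[-0.002, 0.001, 0.184] [0, 0, np.float64(-0.0)] rows>= 1
```

View pics/a9.png

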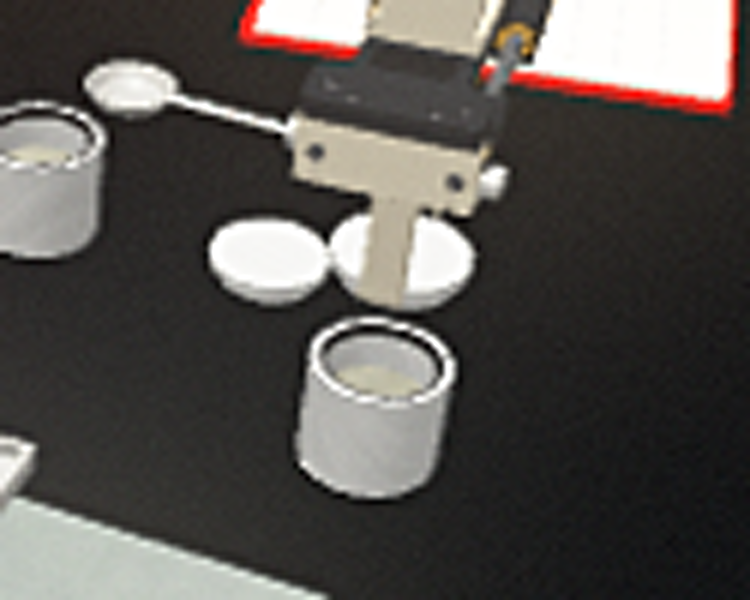

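The lid is held level above tin A: lid at crop (402,258), tin mouth at (382,360).

Run:
```python
from h import *
S=pickle.load(open('last_side.pkl','rb'))
print(plane(S,300+402/6-.4,130+258/6-.4,.111),plane(S,300+382/6-.4,130+360/6-.4,.055))
```

```text
[ 0.41796699 -0.22215753  0.111     ] [ 0.41878178 -0.22251722  0.055     ]
```

Request:
jog_arm(
  rows=[
    [[0,0,0.08],[0,0,0]],
    [[0,0,0.16],[0,0,0]],
    [[0,0,0.2],[0,0,0]],
    [[0,0,0.215],[0,0,0]],
    [[0,0,0.215],[0,0,0]],
  ],
)

```text
t: 33.5
tool_pos: [0.4177, -0.2234, 0.0438]
orientation: [-3.141, 0.008, 0.001]
force: [-0.0, -0.8, -0.2]
opening: 0.0604
gripper_force: 15.0
```

Request:
jog_arm(
  rows=[
    [[0,0,0.005],[0,0,0]],
    [[0,0,0.01],[0,0,0]],
    [[0,0,0.015],[0,0,0]],
    [[0,0,0.015],[0,0,0]],
    [[0,0,0.015],[0,0,0]],
  ],
)

```text
t: 34.0
tool_pos: [0.4178, -0.2236, 0.041]
orientation: [3.141, -0.008, 0.0]
force: [-0.1, 0.0, 0.4]
opening: 0.0606
gripper_force: 15.0
```

Request:
jog_arm(
  rows=[
    [[0,0,0.005],[0,0,0]],
    [[0,0,0.01],[0,0,0]],
    [[0,0,0.015],[0,0,0]],
    [[0,0,0.015],[0,0,0]],
    [[0,0,0.015],[0,0,0]],
  ],
)

```text
t: 34.5
tool_pos: [0.4177, -0.2234, 0.0378]
orientation: [-3.141, 0.008, 0.0]
force: [0.3, 0.3, -0.6]
opening: 0.0603
gripper_force: 15.0
```

Request:
jog_arm(
  rows=[
    [[0,0,0.004],[0,0,0]],
    [[0,0,0.008],[0,0,0]],
    [[0,0,0.008],[0,0,0]],
    [[0,0,0.008],[0,0,0]],
  ],
)

```text
t: 34.9
tool_pos: [0.4179, -0.2236, 0.0364]
orientation: [3.142, -0.008, 0.0]
force: [0.5, 1.1, 1.2]
opening: 0.0602
gripper_force: 15.0
```

Request:
jog_arm(
  rows=[
    [[0,0,0.003],[0,0,0]],
    [[0,0,0.005],[0,0,0]],
    [[0,0,0.005],[0,0,0]],
    [[0,0,0.005],[0,0,0]],
  ],
)

```text
t: 35.3
tool_pos: [0.4178, -0.2236, 0.0353]
orientation: [3.142, -0.008, 0.0]
force: [1.8, 0.8, 0.3]
opening: 0.0605
gripper_force: 15.0
```

Request:
jog_arm(
  rows=[
    [[0,0,0],[0,0,0]],
    [[0,0,0],[0,0,0]],
    [[0,0,0],[0,0,0]],
    [[0,0,-0.05],[0,0,0]],
    [[0,0,-0.12],[0,0,0]],
  ],
  hand=-0.6,
)

```text
t: 35.8
tool_pos: [0.4171, -0.2232, 0.0595]
orientation: [-3.141, 0.008, 0.003]
force: [-0.3, 0.4, -0.8]
opening: 0.0745
gripper_force: 0.0
```

Request:
jog_arm(
  rows=[
    [[0,0,-0.04],[0,0,0]],
    [[0,0,-0.04],[0,0,0]],
    [[0,0,-0.04],[0,0,0]],
    [[0,0,-0.04],[0,0,0]],
    [[0,0,-0.04],[0,0,0]],
  ],
  hand=1,
)

```text
t: 36.3
tool_pos: [0.4174, -0.2233, 0.0668]
orientation: [-3.141, 0.008, 0.001]
force: [0.1, 0.8, 0.1]
opening: 0.039
gripper_force: 0.0
```

Request:
jog_arm(
  rows=[
    [[0,0,0],[0,0,0]],
    [[0,0,0],[0,0,0]],
    [[0,0,0],[0,0,0]],
    [[0,0,0.02],[0,0,0]],
    [[0,0,0.04],[0,0,0]],
  ],
)

```text
t: 36.8
tool_pos: [0.4179, -0.2236, 0.0591]
orientation: [3.141, -0.008, 0.0]
force: [-0.3, 0.5, 0.3]
opening: 0.0016
gripper_force: 0.0
```

Request:
jog_arm(
  rows=[
    [[0,0,0.02],[0,0,0]],
    [[0,0,0.04],[0,0,0]],
    [[0,0,0.05],[0,0,0]],
    [[0,0,0.05],[0,0,0]],
    [[0,0,0.05],[0,0,0]],
  ],
)

```text
t: 37.3
tool_pos: [0.4178, -0.2236, 0.0493]
orientation: [-3.142, 0.008, 0.0]
force: [0.4, 0.8, -0.0]
opening: 0.0002
gripper_force: 0.0
```

Request:
jog_arm(
  rows=[
    [[0,0,0.015],[0,0,0]],
    [[0,0,0.03],[0,0,0]],
    [[0,0,0.03],[0,0,0]],
    [[0,0,0.03],[0,0,0]],
  ],
)

```text
t: 37.7
tool_pos: [0.4176, -0.2235, 0.0432]
orientation: [-3.141, 0.008, 0.0]
force: [-0.9, 0.0, 0.7]
opening: 0.0005
gripper_force: 0.0
```

Request:
jog_arm(
  rows=[
    [[0,0,0.005],[0,0,0]],
    [[0,0,0.01],[0,0,0]],
    [[0,0,0.01],[0,0,0]],
  ],
)

```text
t: 38.0
tool_pos: [0.4178, -0.2236, 0.0413]
orientation: [3.142, -0.008, 0.0]
force: [-0.1, 0.2, 0.0]
opening: 0.0009
gripper_force: 0.0
```

Request:
jog_arm(
  rows=[
    [[0,0,0.005],[0,0,0]],
    [[0,0,0.005],[0,0,0]],
    [[0,0,0.005],[0,0,0]],
  ],
)

```text
t: 38.3
tool_pos: [0.4177, -0.2236, 0.0403]
orientation: [-3.142, 0.008, 0.0]
force: [-0.1, 0.2, -0.6]
opening: 0.0005
gripper_force: 0.0
```

Request:
jog_arm(
  rows=[
    [[0,0,0.005],[0,0,0]],
    [[0,0,0.005],[0,0,0]],
    [[0,0,0.005],[0,0,0]],
  ],
)

```text
t: 38.6
tool_pos: [0.4179, -0.2236, 0.04]
orientation: [3.141, -0.008, 0.0]
force: [-1.6, 1.2, 7.0]
opening: 0.0002
gripper_force: 3.5
```

Request:
jog_arm(
  rows=[
    [[0,0,0.005],[0,0,0]],
    [[0,0,0.005],[0,0,0]],
    [[0,0,0.005],[0,0,0]],
  ],
)

```text
t: 38.9
tool_pos: [0.418, -0.2237, 0.0399]
orientation: [3.141, -0.008, 0.0]
force: [-6.6, 3.8, 15.9]
opening: 0.0005
gripper_force: 8.2
```

Request:
jog_arm(
  rows=[
    [[0,0,0.005],[0,0,0]],
    [[0,0,0.005],[0,0,0]],
    [[0,0,0.005],[0,0,0]],
  ],
)

```text
t: 39.2
tool_pos: [0.4182, -0.2238, 0.0399]
orientation: [3.141, -0.007, 0.001]
force: [-10.0, 6.4, 26.2]
opening: 0.0005
gripper_force: 12.9
```

The lid is home: the surface is rigid at 61 mm under 26 N. Now I'll grip tin A for the move to the tray.

Request:
jog_arm(
  rows=[
    [[0,0,-0.1],[0,0,0]],
    [[0,0,-0.2],[0,0,0.045]],
    [[0,0,-0.3],[0,0,0.045]],
    [[0,0,-0.3],[0,0,0.045]],
    [[0,0,-0.3],[0,0,0.045]],
  ],
  hand=-1,
)

```text
t: 39.7
tool_pos: [0.418, -0.2237, 0.0972]
orientation: [3.139, -0.118, 0.001]
force: [-0.4, 0.4, -0.1]
opening: 0.0359
gripper_force: 0.0
```

Request:
jog_arm(
  rows=[
    [[0,0,0],[0,0,0]],
    [[0,0,0],[0,0,0]],
    [[0,0,0],[0,0,0]],
    [[0,0,0],[0,0,0]],
    [[0,0,0],[0,0,0]],
  ],
)

```text
t: 40.2
tool_pos: [0.4176, -0.2235, 0.097]
orientation: [-3.139, 0.119, 0.001]
force: [0.1, 0.2, -0.3]
opening: 0.076
gripper_force: 0.0
```

Request:
jog_arm(
  rows=[
    [[0,0,0],[0,0,0]],
    [[0,0,0.05],[0,0,0]],
    [[0,0,0.15],[0,0,0]],
    [[0,0,0.25],[0,0,0]],
    [[0,0,0.35],[0,0,0]],
  ],
)

```text
t: 40.7
tool_pos: [0.4176, -0.2234, 0.026]
orientation: [-3.139, 0.119, 0.0]
force: [-0.7, -0.1, 0.1]
opening: 0.093
gripper_force: 0.0
```

Request:
jog_arm(
  rows=[
    [[0,0,0.05],[0,0,0]],
    [[0,0,0.1],[0,0,0]],
    [[0,0,0.14],[0,0,0]],
    [[0,0,0.14],[0,0,0]],
  ],
)

```text
t: 41.1
tool_pos: [0.4173, -0.2232, -0.0015]
orientation: [-3.139, 0.119, 0.002]
force: [-0.5, 0.5, 0.6]
opening: 0.0933
gripper_force: 0.0
```

Request:
jog_arm(
  rows=[
    [[0,0,0],[0,0,0]],
    [[0,0,0],[0,0,0]],
    [[0,0,0],[0,0,0]],
    [[0,0,0],[0,0,0]],
    [[0,0,0],[0,0,0]],
  ],
  hand=1,
  squeeze=25,
)

```text
t: 41.6
tool_pos: [0.4181, -0.2236, -0.0002]
orientation: [3.139, -0.119, 0.001]
force: [0.7, 1.4, 3.5]
opening: 0.0643
gripper_force: 25.0
```

Run:
```python
from h import *
p=here(); y=-4.28
plan(p,[(p[0],p[1],.13,p[3]),(.47,-.12,.13,y),(.582,-.0397,.13,y),(.582,-.0397,.078,y)])
```

```text
t 41.60 [ 4.1810e-01 -2.2360e-01 -2.0000e-04 -4.3371e+00] tilt [ 0.0007 -0.0001] F [0.7 1.4 3.5] open 0.0643 g 25.0
[0.0, -0.0, -0.651] [0, 0, np.float64(-0.0)] rows>= 3
[0.219, -0.536, -0.0] [0, 0, np.float64(-0.0006)] rows>= 3
[0.528, -0.442, -0.0] [0, 0, np.float64(-0.0)] rows>= 3
[0.0, -0.0, 0.26] [0, 0, np.float64(-0.0)] rows>= 2
```

Request:
jog_arm(
  rows=[
    [[0,0,-0.05],[0,0,0]],
    [[0,0,-0.2],[0,0,0]],
    [[0,0,-0.4],[0,0,0]],
    [[0,0,-0.58],[0,0,0]],
    [[0,0,-0.651],[0,0,0]],
  ],
)

```text
t: 42.1
tool_pos: [0.4194, -0.2247, 0.1338]
orientation: [3.136, -0.119, 0.007]
force: [0.5, -0.6, -2.7]
opening: 0.0642
gripper_force: 25.0
```

Request:
jog_arm(
  rows=[
    [[0.05,-0.13,0],[0,0,0]],
    [[0.11,-0.27,0],[0,0,0]],
    [[0.16,-0.4,0],[0,0,0]],
    [[0.2,-0.5,0],[0,0,0]],
    [[0.219,-0.536,0],[0,0,0]],
  ],
)

```text
t: 42.6
tool_pos: [0.4693, -0.118, 0.1282]
orientation: [-3.138, 0.116, 0.003]
force: [-0.1, -0.4, -4.0]
opening: 0.064
gripper_force: 25.0
```

Request:
jog_arm(
  rows=[
    [[0.13,-0.11,0],[0,0,0]],
    [[0.27,-0.22,0],[0,0,0]],
    [[0.4,-0.33,0],[0,0,0]],
    [[0.5,-0.42,0],[0,0,0]],
    [[0.528,-0.442,0],[0,0,0]],
  ],
)

```text
t: 43.1
tool_pos: [0.5825, -0.0385, 0.1283]
orientation: [-3.139, 0.116, 0.002]
force: [-0.1, -0.0, -4.0]
opening: 0.0639
gripper_force: 25.0
```

Request:
jog_arm(
  rows=[
    [[0,0,0],[0,0,0]],
    [[0,0,0],[0,0,0]],
    [[0,0,0],[0,0,0]],
    [[0,0,0],[0,0,0]],
  ],
)

```text
t: 43.5
tool_pos: [0.5809, -0.0406, 0.1296]
orientation: [3.139, -0.12, -0.0]
force: [-0.3, 0.4, -3.9]
opening: 0.0644
gripper_force: 25.0
```

Run:
```python
from h import *
p=here(); plan(p,[(.582,-.0397,.076,-4.28)])
```

```text
t 43.50 [ 0.5809 -0.0406  0.1296 -4.3938] tilt [-0.0001 -0.0002] F [-0.3  0.4 -3.9] open 0.0644 g 25.0
[0.005, -0.005, 0.268] [0, 0, np.float64(-0.0013)] rows>= 2
```

Request:
jog_arm(
  rows=[
    [[0.005,-0.005,0.08],[0,0,0]],
    [[0.005,-0.005,0.16],[0,0,0]],
    [[0.005,-0.005,0.23],[0,0,0]],
    [[0.005,-0.005,0.268],[0,0,0]],
    [[0.005,-0.005,0.268],[0,0,0]],
  ],
)

```text
t: 44.0
tool_pos: [0.5808, -0.0386, 0.0733]
orientation: [-3.139, 0.119, 0.006]
force: [-0.7, 0.1, -4.3]
opening: 0.0641
gripper_force: 25.0
```

Request:
jog_arm(
  rows=[
    [[0,0,0.01],[0,0,0]],
    [[0,0,0.02],[0,0,0]],
    [[0,0,0.03],[0,0,0]],
    [[0,0,0.03],[0,0,0]],
    [[0,0,0.03],[0,0,0]],
  ],
)

```text
t: 44.5
tool_pos: [0.5828, -0.0389, 0.0702]
orientation: [3.139, -0.119, 0.001]
force: [-0.8, -0.3, -3.6]
opening: 0.0643
gripper_force: 25.0
```

Request:
jog_arm(
  rows=[
    [[0,0,0.005],[0,0,0]],
    [[0,0,0.01],[0,0,0]],
    [[0,0,0.01],[0,0,0]],
    [[0,0,0.01],[0,0,0]],
  ],
)

```text
t: 44.9
tool_pos: [0.5828, -0.0389, 0.0681]
orientation: [3.139, -0.119, 0.001]
force: [1.5, 0.1, -2.2]
opening: 0.064
gripper_force: 25.0
```

Request:
jog_arm(
  rows=[
    [[0,0,0.004],[0,0,0]],
    [[0,0,0.008],[0,0,0]],
    [[0,0,0.008],[0,0,0]],
    [[0,0,0.008],[0,0,0]],
  ],
)

```text
t: 45.3
tool_pos: [0.5828, -0.0389, 0.0666]
orientation: [3.139, -0.119, 0.001]
force: [-0.7, -0.0, 1.4]
opening: 0.064
gripper_force: 25.0
```

Request:
jog_arm(
  rows=[
    [[0,0,0],[0,0,0]],
    [[0,0,0],[0,0,0]],
    [[0,0,0],[0,0,0]],
    [[0,0,0],[0,0,0]],
  ],
  hand=-0.55,
)

```text
t: 45.7
tool_pos: [0.5827, -0.0389, 0.0664]
orientation: [-3.139, 0.119, -0.0]
force: [-0.1, 0.5, -0.6]
opening: 0.0721
gripper_force: 0.0
```

Request:
jog_arm(
  rows=[
    [[0,0,-0.1],[0,0,0]],
    [[0,0,-0.25],[0,0,0]],
    [[0,0,-0.45],[0,0,0]],
    [[0,0,-0.5],[0,0,0]],
    [[0,0,-0.5],[0,0,0]],
  ],
)

```text
t: 46.2
tool_pos: [0.5844, -0.0391, 0.1692]
orientation: [3.139, -0.119, 0.008]
force: [-0.6, 0.3, -0.4]
opening: 0.072
gripper_force: 0.0
```

Run:
```python
from h import *
p=here(); plan(p,[(.53,-.2,.166,0),(.4995,-.3453,.1,0),(.4995,-.3453,-.0125,0)])
```

```text
t 46.20 [ 0.5844 -0.0391  0.1692 -4.3288] tilt [ 0.005  -0.0008] F [-0.6  0.3 -0.4] open 0.072 g 0.0
[-0.211, 0.823, 0.016] [0, 0, np.float64(-0.0481)] rows>= 4
[-0.153, 0.726, 0.33] [0, 0, np.float64(-0.0)] rows>= 4
[0.0, 0.0, 0.562] [0, 0, np.float64(-0.0)] rows>= 3
```

Request:
jog_arm(
  rows=[
    [[-0.211,0.823,0.016],[0,0,-0.048]],
    [[-0.211,0.823,0.016],[0,0,-0.048]],
    [[-0.211,0.823,0.016],[0,0,-0.048]],
    [[-0.211,0.823,0.016],[0,0,-0.048]],
    [[-0.211,0.823,0.016],[0,0,-0.048]],
  ],
  hand=-1,
)

```text
t: 46.7
tool_pos: [0.5259, -0.2021, 0.1608]
orientation: [-3.141, 0.007, 0.005]
force: [1.2, -0.5, 0.2]
opening: 0.0926
gripper_force: 0.0
```

Request:
jog_arm(
  rows=[
    [[-0.153,0.2,0],[0,0,0]],
    [[-0.153,0.45,0.1],[0,0,0]],
    [[-0.153,0.65,0.25],[0,0,0]],
    [[-0.153,0.726,0.33],[0,0,0]],
    [[-0.153,0.726,0.33],[0,0,0]],
  ],
)

```text
t: 47.2
tool_pos: [0.4948, -0.3443, 0.0917]
orientation: [-3.137, 0.004, 0.01]
force: [-1.2, 0.4, 0.2]
opening: 0.0931
gripper_force: 0.0
```

Request:
jog_arm(
  rows=[
    [[0,0,0],[0,0,0]],
    [[0,0,0],[0,0,0]],
    [[0,0,0],[0,0,0]],
  ],
)

```text
t: 47.5
tool_pos: [0.4986, -0.3441, 0.0985]
orientation: [3.141, 0.002, 0.003]
force: [0.4, -0.3, 0.1]
opening: 0.0927
gripper_force: 0.0
```

Run:
```python
from h import *
p=here(); plan(p,[(.4995,-.3453,-.0125,0)])
S=cam('side')
for b in blobs(S): print(b[0],b[1],b[4])
```

```text
t 47.50 [ 0.4986 -0.3441  0.0985  0.0831] tilt [ 0.0016 -0.001 ] F [ 0.4 -0.3  0.1] open 0.0927 g 0.0
[0.004, 0.006, 0.555] [0, 0, np.float64(0.0009)] rows>= 3
220 [148.8 264.4] [ 52.  81. 183.]
220 [344.7 172.8] [218. 218. 215.]
186 [263.3 159. ] [237. 148. 181.]
464 [306.1 159.4] [162. 161. 156.]
```

Request:
jog_arm(
  rows=[
    [[0.004,0.005,0.15],[0,0,0]],
    [[0.004,0.005,0.35],[0,0,0]],
    [[0.004,0.005,0.48],[0,0,0]],
    [[0.004,0.005,0.54],[0,0,0]],
    [[0.004,0.005,0.555],[0,0,0]],
  ],
)

```text
t: 48.05
tool_pos: [0.4978, -0.345, -0.0148]
orientation: [-3.14, -0.001, 0.002]
force: [-0.3, 0.3, -0.2]
opening: 0.0929
gripper_force: 0.0
```

Request:
jog_arm(
  rows=[
    [[0,0,0],[0,0,0]],
    [[0,0,0],[0,0,0]],
    [[0,0,0],[0,0,0]],
  ],
)

```text
t: 48.35
tool_pos: [0.4995, -0.347, -0.0119]
orientation: [3.14, -0.0, 0.004]
force: [0.7, 0.4, -0.4]
opening: 0.093
gripper_force: 0.0
```

Request:
jog_arm(
  rows=[
    [[0,0,0],[0,0,0]],
    [[0,0,0],[0,0,0]],
    [[0,0,0],[0,0,0]],
    [[0,0,0],[0,0,0]],
    [[0,0,0],[0,0,0]],
  ],
  hand=1,
  squeeze=15,
)

```text
t: 48.85
tool_pos: [0.4982, -0.346, -0.0139]
orientation: [-3.142, 0.0, 0.0]
force: [0.3, 0.2, -0.8]
opening: 0.0603
gripper_force: 15.0
```

Request:
jog_arm(
  rows=[
    [[0,0,0],[0,0,0]],
    [[0,0,0],[0,0,0]],
  ],
)

```text
t: 49.05
tool_pos: [0.4982, -0.346, -0.0139]
orientation: [-3.142, 0.0, 0.0]
force: [-0.5, 0.1, 1.1]
opening: 0.0603
gripper_force: 15.0
```

Request:
jog_arm(
  rows=[
    [[0,0,-0.05],[0,0,0]],
    [[0,0,-0.15],[0,0,0]],
    [[0,0,-0.3],[0,0,0]],
    [[0,0,-0.45],[0,0,0]],
    [[0,0,-0.5],[0,0,0]],
  ],
)

```text
t: 49.55
tool_pos: [0.5003, -0.3476, 0.0908]
orientation: [3.138, -0.0, 0.008]
force: [0.3, -1.1, 0.4]
opening: 0.06
gripper_force: 15.0
```

Run:
```python
from h import *
p=here()
```

```text
t 49.55 [ 0.5003 -0.3476  0.0908 -0.0083] tilt [ 0.0049 -0.004 ] F [ 0.3 -1.1  0.4] open 0.06 g 15.0
```

Request:
jog_arm(
  rows=[
    [[0.15,0,0],[0,0,0]],
    [[0.3,0,0],[0,0,0]],
    [[0.45,-0.007,0],[0,0,0]],
    [[0.58,-0.007,0],[0,0,0]],
    [[0.6305,-0.007,0],[0,0,0]],
  ],
)

```text
t: 50.05
tool_pos: [0.6261, -0.3438, 0.0851]
orientation: [-3.141, -0.001, 0.0]
force: [0.1, 0.4, 0.4]
opening: 0.0604
gripper_force: 15.0
```

Request:
jog_arm(
  rows=[
    [[0,0,0],[0,0,0]],
    [[0,0,0],[0,0,0]],
    [[0,0,0],[0,0,0]],
    [[0,0,0],[0,0,0]],
    [[0,0,0],[0,0,0]],
  ],
)

```text
t: 50.55
tool_pos: [0.6239, -0.3449, 0.0864]
orientation: [3.141, -0.001, 0.0]
force: [0.7, -0.8, -0.6]
opening: 0.0605
gripper_force: 15.0
```

Run:
```python
from h import *
p=here(); S=cam('side')
im=cv2.resize(S['frame'][110:190,260:360],(750,600),interpolation=2); cv2.imwrite('pics/a10.png',im[:,:,::-1])
plan(p,[(.6243,-.3446,.044,0)])
```

```text
t 50.55 [ 0.6239 -0.3449  0.0864 -0.0418] tilt [ 0.0001 -0.0001] F [ 0.7 -0.8 -0.6] open 0.0605 g 15.0
[0.002, -0.001, 0.212] [0, 0, np.float64(-0.0005)] rows>= 1
```

View pics/a10.png

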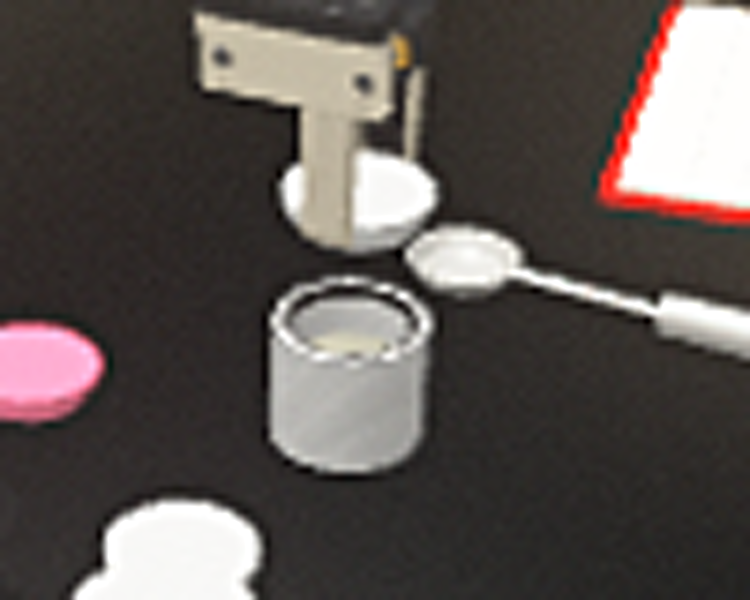

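The second lid is level over tin C: lid at crop (359,193), tin mouth at (351,321), with the spoon bowl beside it at (465,258).

Run:
```python
from h import *
S=pickle.load(open('last_side.pkl','rb'));T=pickle.load(open('last_top.pkl','rb'))
q=lambda u,v,z: plane(S,260+u/7.5-.43,110+v/7.5-.43,z).round(4)
print(q(359,193,.1115),q(351,321,.055)); print('bowl',[q(u,v,.01) for u,v in((465,258),(405,258),(525,258),(465,296))])
print('top bowl',[plane(T,x/1.4286,y/1.4286,.01).round(3) for x,y in((619,303),(606,303),(619,291),(617,340))])
```

```text
[ 0.6255 -0.3459  0.1115] [ 0.6243 -0.3413  0.055 ]
bowl [array([ 0.6176, -0.4825,  0.01  ]), array([ 0.6426, -0.4718,  0.01  ]), array([ 0.5925, -0.4932,  0.01  ]), array([ 0.6074, -0.451 ,  0.01  ])]
top bowl [array([ 0.619, -0.48 ,  0.01 ]), array([ 0.619, -0.455,  0.01 ]), array([ 0.643, -0.481,  0.01 ]), array([ 0.547, -0.476,  0.01 ])]
```

Request:
jog_arm(
  rows=[
    [[0.001,-0.001,0.08],[0,0,0]],
    [[0.001,-0.001,0.15],[0,0,0]],
    [[0.001,-0.001,0.2],[0,0,0]],
    [[0.001,-0.001,0.212],[0,0,0]],
    [[0.001,-0.001,0.212],[0,0,0]],
  ],
)

```text
t: 51.1
tool_pos: [0.6238, -0.3439, 0.0422]
orientation: [-3.14, 0.0, 0.003]
force: [-0.2, -0.2, -0.7]
opening: 0.0603
gripper_force: 15.0
```

Request:
jog_arm(
  rows=[
    [[0,0,0.005],[0,0,0]],
    [[0,0,0.01],[0,0,0]],
    [[0,0,0.015],[0,0,0]],
    [[0,0,0.015],[0,0,0]],
    [[0,0,0.015],[0,0,0]],
  ],
)

```text
t: 51.6
tool_pos: [0.6246, -0.3445, 0.0409]
orientation: [3.141, -0.0, 0.0]
force: [0.2, -0.1, -0.2]
opening: 0.0603
gripper_force: 15.0
```

Request:
jog_arm(
  rows=[
    [[0,0,0.005],[0,0,0]],
    [[0,0,0.01],[0,0,0]],
    [[0,0,0.015],[0,0,0]],
    [[0,0,0.015],[0,0,0]],
    [[0,0,0.015],[0,0,0]],
  ],
)

```text
t: 52.1
tool_pos: [0.6246, -0.3444, 0.0379]
orientation: [-3.142, 0.0, -0.0]
force: [-1.2, 0.4, 1.7]
opening: 0.0606
gripper_force: 15.0
```

Request:
jog_arm(
  rows=[
    [[0,0,0.004],[0,0,0]],
    [[0,0,0.006],[0,0,0]],
    [[0,0,0.006],[0,0,0]],
    [[0,0,0.006],[0,0,0]],
  ],
)

```text
t: 52.5
tool_pos: [0.6244, -0.3443, 0.0363]
orientation: [-3.141, 0.0, 0.001]
force: [-2.4, 1.9, 2.0]
opening: 0.0599
gripper_force: 15.0
```

Request:
jog_arm(
  rows=[
    [[0,0,0.003],[0,0,0]],
    [[0,0,0.005],[0,0,0]],
    [[0,0,0.005],[0,0,0]],
    [[0,0,0.005],[0,0,0]],
  ],
)

```text
t: 52.9
tool_pos: [0.6246, -0.3446, 0.0357]
orientation: [3.141, -0.0, 0.0]
force: [-1.1, 1.5, 2.7]
opening: 0.0601
gripper_force: 15.0
```

Request:
jog_arm(
  rows=[
    [[0,0,0],[0,0,0]],
    [[0,0,0],[0,0,0]],
    [[0,0,0],[0,0,0]],
    [[0,0,-0.05],[0,0,0]],
    [[0,0,-0.12],[0,0,0]],
  ],
  hand=-0.6,
)

```text
t: 53.4
tool_pos: [0.6239, -0.3441, 0.0593]
orientation: [-3.141, 0.0, 0.002]
force: [-0.4, -0.1, -0.5]
opening: 0.0739
gripper_force: 0.0
```

Request:
jog_arm(
  rows=[
    [[0,0,-0.04],[0,0,0]],
    [[0,0,-0.04],[0,0,0]],
    [[0,0,-0.04],[0,0,0]],
    [[0,0,-0.04],[0,0,0]],
    [[0,0,-0.04],[0,0,0]],
  ],
  hand=1,
)

```text
t: 53.9
tool_pos: [0.6241, -0.3442, 0.0667]
orientation: [-3.141, 0.0, 0.002]
force: [0.4, 0.5, 0.4]
opening: 0.0386
gripper_force: 0.0
```

Request:
jog_arm(
  rows=[
    [[0,0,0],[0,0,0]],
    [[0,0,0],[0,0,0]],
    [[0,0,0],[0,0,0]],
    [[0,0,0.02],[0,0,0]],
    [[0,0,0.04],[0,0,0]],
  ],
)

```text
t: 54.4
tool_pos: [0.6246, -0.3445, 0.0593]
orientation: [3.141, -0.0, 0.0]
force: [-0.5, 0.8, 0.6]
opening: 0.0015
gripper_force: 0.0
```

Request:
jog_arm(
  rows=[
    [[0,0,0.02],[0,0,0]],
    [[0,0,0.04],[0,0,0]],
    [[0,0,0.05],[0,0,0]],
    [[0,0,0.05],[0,0,0]],
    [[0,0,0.05],[0,0,0]],
  ],
)

```text
t: 54.9
tool_pos: [0.6246, -0.3445, 0.0496]
orientation: [3.142, -0.0, 0.0]
force: [-0.6, 0.0, -0.2]
opening: 0.0005
gripper_force: 0.0
```

Request:
jog_arm(
  rows=[
    [[0,0,0.01],[0,0,0]],
    [[0,0,0.02],[0,0,0]],
    [[0,0,0.02],[0,0,0]],
  ],
)

```text
t: 55.2
tool_pos: [0.6244, -0.3443, 0.0451]
orientation: [-3.141, 0.0, 0.001]
force: [0.2, 0.3, -0.2]
opening: 0.0002
gripper_force: 0.0
```

Request:
jog_arm(
  rows=[
    [[0,0,0.005],[0,0,0]],
    [[0,0,0.01],[0,0,0]],
    [[0,0,0.01],[0,0,0]],
  ],
)

```text
t: 55.5
tool_pos: [0.6245, -0.3444, 0.0433]
orientation: [-3.141, 0.0, 0.0]
force: [0.4, 0.4, 0.5]
opening: 0.0002
gripper_force: 0.0
```

Request:
jog_arm(
  rows=[
    [[0,0,0.005],[0,0,0]],
    [[0,0,0.005],[0,0,0]],
    [[0,0,0.005],[0,0,0]],
  ],
)

```text
t: 55.8
tool_pos: [0.6246, -0.3445, 0.0427]
orientation: [3.141, -0.0, 0.0]
force: [1.6, -0.1, 1.4]
opening: 0.0008
gripper_force: 0.3
```

Request:
jog_arm(
  rows=[
    [[0,0,0.005],[0,0,0]],
    [[0,0,0.005],[0,0,0]],
    [[0,0,0.005],[0,0,0]],
  ],
)

```text
t: 56.1
tool_pos: [0.6247, -0.3445, 0.0417]
orientation: [3.141, -0.0, 0.0]
force: [-0.3, 0.5, 0.6]
opening: 0.0004
gripper_force: 0.7
```

Request:
jog_arm(
  rows=[
    [[0,0,0.005],[0,0,0]],
    [[0,0,0.005],[0,0,0]],
    [[0,0,0.005],[0,0,0]],
  ],
)

```text
t: 56.4
tool_pos: [0.6245, -0.3444, 0.0403]
orientation: [-3.141, 0.0, 0.0]
force: [1.4, -0.1, 2.0]
opening: 0.0007
gripper_force: 0.3
```

Request:
jog_arm(
  rows=[
    [[0,0,0.005],[0,0,0]],
    [[0,0,0.005],[0,0,0]],
    [[0,0,0.005],[0,0,0]],
  ],
)

```text
t: 56.7
tool_pos: [0.6245, -0.3445, 0.0401]
orientation: [3.142, -0.0, 0.0]
force: [-2.2, 2.2, 4.9]
opening: 0.0004
gripper_force: 2.7
```

Request:
jog_arm(
  rows=[
    [[0,0,0.005],[0,0,0]],
    [[0,0,0.005],[0,0,0]],
    [[0,0,0.005],[0,0,0]],
  ],
)

```text
t: 57.0
tool_pos: [0.6247, -0.3445, 0.0401]
orientation: [3.141, -0.0, 0.0]
force: [-4.2, 2.1, 10.8]
opening: 0.0004
gripper_force: 5.3
```

Request:
jog_arm(
  rows=[
    [[0,0,0.005],[0,0,0]],
    [[0,0,0.005],[0,0,0]],
    [[0,0,0.005],[0,0,0]],
  ],
)

```text
t: 57.3
tool_pos: [0.6248, -0.3446, 0.04]
orientation: [3.141, -0.0, 0.001]
force: [-6.4, 4.5, 16.0]
opening: 0.0004
gripper_force: 8.0
```

Run:
```python
from h import *
here()
```

```text
t 57.30 [ 0.6248 -0.3446  0.04   -0.0076] tilt [ 0.0006 -0.0005] F [-6.4  4.5 16. ] open 0.0004 g 8.0
```

Request:
jog_arm(
  rows=[
    [[0,0,0.005],[0,0,0]],
    [[0,0,0.007],[0,0,0]],
    [[0,0,0.007],[0,0,0]],
  ],
)

```text
t: 57.6
tool_pos: [0.6251, -0.3448, 0.0401]
orientation: [3.141, -0.0, 0.002]
force: [-10.5, 6.1, 23.3]
opening: 0.0005
gripper_force: 11.7
```

Request:
jog_arm(
  rows=[
    [[0,0,-0.1],[0,0,0]],
    [[0,0,-0.2],[0,0,0.045]],
    [[0,0,-0.31],[0,0,0.045]],
    [[0,0,-0.31],[0,0,0.045]],
    [[0,0,-0.31],[0,0,0.045]],
  ],
  hand=-1,
)

```text
t: 58.1
tool_pos: [0.6247, -0.3446, 0.0979]
orientation: [3.139, -0.111, 0.001]
force: [0.9, -0.2, -1.4]
opening: 0.0359
gripper_force: 0.0
```

Request:
jog_arm(
  rows=[
    [[0,0,0],[0,0,0]],
    [[0,0,0],[0,0,0]],
    [[0,0,0],[0,0,0]],
    [[0,0,0],[0,0,0]],
    [[0,0,0],[0,0,0]],
  ],
)

```text
t: 58.6
tool_pos: [0.6245, -0.3444, 0.0978]
orientation: [-3.139, 0.111, 0.0]
force: [-0.8, -0.4, -0.1]
opening: 0.0758
gripper_force: 0.0
```

Request:
jog_arm(
  rows=[
    [[0,0,0],[0,0,0]],
    [[0,0,0.05],[0,0,0]],
    [[0,0,0.15],[0,0,0]],
    [[0,0,0.25],[0,0,0]],
    [[0,0,0.35],[0,0,0]],
  ],
)

```text
t: 59.1
tool_pos: [0.6243, -0.3443, 0.0267]
orientation: [-3.139, 0.111, 0.0]
force: [0.9, 0.5, 0.5]
opening: 0.0932
gripper_force: 0.0
```

Request:
jog_arm(
  rows=[
    [[0,0,0.05],[0,0,0]],
    [[0,0,0.1],[0,0,0]],
    [[0,0,0.13],[0,0,0]],
    [[0,0,0.13],[0,0,0]],
  ],
)

```text
t: 59.5
tool_pos: [0.6242, -0.3442, 0.0014]
orientation: [-3.139, 0.111, 0.001]
force: [-0.3, 0.3, -0.1]
opening: 0.0928
gripper_force: 0.0
```

Request:
jog_arm(
  rows=[
    [[0,0,0],[0,0,0]],
    [[0,0,0],[0,0,0]],
    [[0,0,0],[0,0,0]],
    [[0,0,0],[0,0,0]],
    [[0,0,0],[0,0,0]],
  ],
  hand=1,
  squeeze=25,
)

```text
t: 60.0
tool_pos: [0.6249, -0.3445, 0.0028]
orientation: [3.14, -0.111, 0.001]
force: [-0.6, 1.2, 3.0]
opening: 0.0645
gripper_force: 25.0
```

Run:
```python
from h import *
p=here(); y=-4.28; z=.15+p[2]
plan(p,[(p[0],p[1],z,p[3]),(.645,-.17,z,y),(.665,-.02,z,y),(.676,.0897,z,y)])
```

```text
t 60.00 [ 6.249e-01 -3.445e-01  2.800e-03 -4.062e+00] tilt [ 0.0007 -0.0001] F [-0.6  1.2  3. ] open 0.0645 g 25.0
[0.0, -0.0, -0.75] [0, 0, np.float64(-0.0)] rows>= 4
[0.038, -0.877, -0.0] [0, 0, np.float64(0.0024)] rows>= 4
[0.044, -0.755, -0.0] [0, 0, np.float64(-0.0)] rows>= 4
[0.014, -0.551, -0.0] [0, 0, np.float64(-0.0)] rows>= 3
```

Request:
jog_arm(
  rows=[
    [[0,0,-0.08],[0,0,0]],
    [[0,0,-0.25],[0,0,0]],
    [[0,0,-0.45],[0,0,0]],
    [[0,0,-0.65],[0,0,0]],
    [[0,0,-0.75],[0,0,0]],
  ],
)

```text
t: 60.5
tool_pos: [0.626, -0.3455, 0.1582]
orientation: [3.136, -0.111, 0.008]
force: [0.2, -0.5, -3.0]
opening: 0.0645
gripper_force: 25.0
```

Request:
jog_arm(
  rows=[
    [[0.01,-0.15,0],[0,0,0]],
    [[0.02,-0.35,0],[0,0,0]],
    [[0.03,-0.55,0],[0,0,0]],
    [[0.038,-0.75,0],[0,0,0]],
    [[0.038,-0.877,0],[0,0,0.002]],
  ],
)

```text
t: 61.0
tool_pos: [0.6445, -0.167, 0.1528]
orientation: [-3.139, 0.114, 0.0]
force: [0.4, -0.3, -3.1]
opening: 0.0647
gripper_force: 25.0
```

Request:
jog_arm(
  rows=[
    [[0.01,-0.16,0],[0,0,0]],
    [[0.02,-0.32,0],[0,0,0]],
    [[0.03,-0.48,0],[0,0,0]],
    [[0.044,-0.64,0],[0,0,0]],
    [[0.044,-0.755,0],[0,0,0]],
  ],
)

```text
t: 61.5
tool_pos: [0.6644, -0.0179, 0.1528]
orientation: [-3.139, 0.114, 0.0]
force: [1.2, -0.1, -2.7]
opening: 0.0647
gripper_force: 25.0
```

Request:
jog_arm(
  rows=[
    [[0.014,-0.15,0],[0,0,0]],
    [[0.014,-0.3,0],[0,0,0]],
    [[0.014,-0.45,0],[0,0,0]],
    [[0.014,-0.53,0],[0,0,0]],
    [[0.014,-0.551,0],[0,0,0]],
  ],
)

```text
t: 62.0
tool_pos: [0.6753, 0.0913, 0.1524]
orientation: [-3.139, 0.113, 0.0]
force: [-0.1, -1.1, -3.4]
opening: 0.0647
gripper_force: 25.0
```

Request:
jog_arm(
  rows=[
    [[0,0,0],[0,0,0]],
    [[0,0,0],[0,0,0]],
    [[0,0,0],[0,0,0]],
    [[0,0,0],[0,0,0]],
    [[0,0,0],[0,0,0]],
  ],
)

```text
t: 62.5
tool_pos: [0.6755, 0.0888, 0.1521]
orientation: [3.139, -0.118, -0.0]
force: [0.2, -0.2, -3.5]
opening: 0.0642
gripper_force: 25.0
```

Run:
```python
from h import *
p=here(); plan(p,[(.676,.0897,.08,-4.28)])
```

```text
t 62.50 [ 0.6755  0.0888  0.1521 -4.2975] tilt [-0.     -0.0001] F [ 0.2 -0.2 -3.5] open 0.0642 g 25.0
[0.002, -0.005, 0.361] [0, 0, np.float64(-0.0002)] rows>= 2
```

Request:
jog_arm(
  rows=[
    [[0.002,-0.004,0.1],[0,0,0]],
    [[0.002,-0.004,0.22],[0,0,0]],
    [[0.002,-0.004,0.32],[0,0,0]],
    [[0.002,-0.004,0.361],[0,0,0]],
    [[0.002,-0.004,0.361],[0,0,0]],
  ],
)

```text
t: 63.0
tool_pos: [0.6746, 0.0901, 0.0781]
orientation: [3.139, -0.117, -0.005]
force: [-0.4, -0.2, -3.3]
opening: 0.0647
gripper_force: 25.0
```

Request:
jog_arm(
  rows=[
    [[0,0,0.01],[0,0,0]],
    [[0,0,0.02],[0,0,0]],
    [[0,0,0.035],[0,0,0]],
    [[0,0,0.035],[0,0,0]],
    [[0,0,0.035],[0,0,0]],
  ],
)

```text
t: 63.5
tool_pos: [0.676, 0.0904, 0.0732]
orientation: [-3.139, 0.116, -0.0]
force: [0.5, 0.4, -4.2]
opening: 0.0646
gripper_force: 25.0
```

Request:
jog_arm(
  rows=[
    [[0,0,0.005],[0,0,0]],
    [[0,0,0.01],[0,0,0]],
    [[0,0,0.01],[0,0,0]],
    [[0,0,0.01],[0,0,0]],
  ],
)

```text
t: 63.9
tool_pos: [0.6759, 0.0904, 0.0709]
orientation: [3.139, -0.116, -0.0]
force: [-0.8, 0.4, -3.8]
opening: 0.0643
gripper_force: 25.0
```

Request:
jog_arm(
  rows=[
    [[0,0,0.005],[0,0,0]],
    [[0,0,0.01],[0,0,0]],
    [[0,0,0.01],[0,0,0]],
    [[0,0,0.01],[0,0,0]],
  ],
)

```text
t: 64.3
tool_pos: [0.6761, 0.0904, 0.0692]
orientation: [-3.139, 0.116, -0.0]
force: [-0.7, 0.5, -1.5]
opening: 0.0641
gripper_force: 25.0
```

Request:
jog_arm(
  rows=[
    [[0,0,0.003],[0,0,0]],
    [[0,0,0.005],[0,0,0]],
    [[0,0,0.005],[0,0,0]],
    [[0,0,0.005],[0,0,0]],
  ],
)

```text
t: 64.7
tool_pos: [0.6761, 0.0904, 0.0682]
orientation: [-3.139, 0.116, -0.001]
force: [-1.2, -0.2, 0.8]
opening: 0.0643
gripper_force: 25.0
```

Request:
jog_arm(
  rows=[
    [[0,0,0],[0,0,0]],
    [[0,0,0],[0,0,0]],
    [[0,0,0],[0,0,0]],
    [[0,0,0],[0,0,0]],
  ],
  hand=-0.55,
)

```text
t: 65.1
tool_pos: [0.6759, 0.0904, 0.0679]
orientation: [-3.139, 0.116, -0.0]
force: [-0.2, 0.2, -0.1]
opening: 0.0723
gripper_force: 0.0
```

Request:
jog_arm(
  rows=[
    [[0,0,-0.08],[0,0,0]],
    [[0,0,-0.25],[0,0,0]],
    [[0,0,-0.45],[0,0,0]],
    [[0,0,-0.7],[0,0,0]],
    [[0,0,-0.8],[0,0,0]],
  ],
)

```text
t: 65.6
tool_pos: [0.6782, 0.0905, 0.2364]
orientation: [-3.139, 0.116, -0.015]
force: [1.0, 0.3, 1.0]
opening: 0.0721
gripper_force: 0.0
```

Request:
jog_arm(
  rows=[
    [[-0.2,0.25,0],[0,0,0]],
    [[-0.4,0.5,0],[0,0,0]],
    [[-0.55,0.75,0],[0,0,0]],
    [[-0.7,1,0],[0,0,0]],
    [[-0.7,1,0],[0,0,0]],
  ],
)

```text
t: 66.1
tool_pos: [0.5202, -0.1003, 0.2295]
orientation: [3.139, -0.116, 0.003]
force: [0.8, -1.4, 0.8]
opening: 0.0716
gripper_force: 0.0
```

Request:
jog_arm(
  rows=[
    [[-0.1,0.25,0],[0,0,0]],
    [[-0.2,0.5,0],[0,0,0]],
    [[-0.2,0.75,0],[0,0,0]],
    [[-0.2,0.9,0],[0,0,0]],
    [[-0.2,0.9,0],[0,0,0]],
  ],
)

```text
t: 66.6
tool_pos: [0.4672, -0.2797, 0.2293]
orientation: [3.137, -0.124, 0.001]
force: [-0.6, 1.1, 0.2]
opening: 0.0718
gripper_force: 0.0
```

Run:
```python
from h import *
p=here(); S=cam('side');T=cam('top')
im=np.zeros((600,800,3),np.uint8)
im[:,:400]=cv2.resize(T['frame'][145:295,195:295],(400,600),interpolation=2); im[:533,400:]=cv2.resize(S['frame'][145:305,190:310],(400,533),interpolation=2)
cv2.imwrite('pics/a11.png',im[:,:,::-1])
for c in (T,S): print([(b[0],b[1].tolist()) for b in blobs(c)])
```

```text
t 66.60 [ 0.4672 -0.2797  0.2293 -4.5194] tilt [ 0.0009 -0.0023] F [-0.6  1.1  0.2] open 0.0718 g 0.0
[(160, [188.9, 414.5]), (380, [340.2, 198.4]), (726, [155.0, 168.6]), (372, [375.9, 159.6])]
[(220, [148.7, 264.4]), (184, [263.3, 159.0]), (348, [348.4, 151.2])]
```

View pics/a11.png

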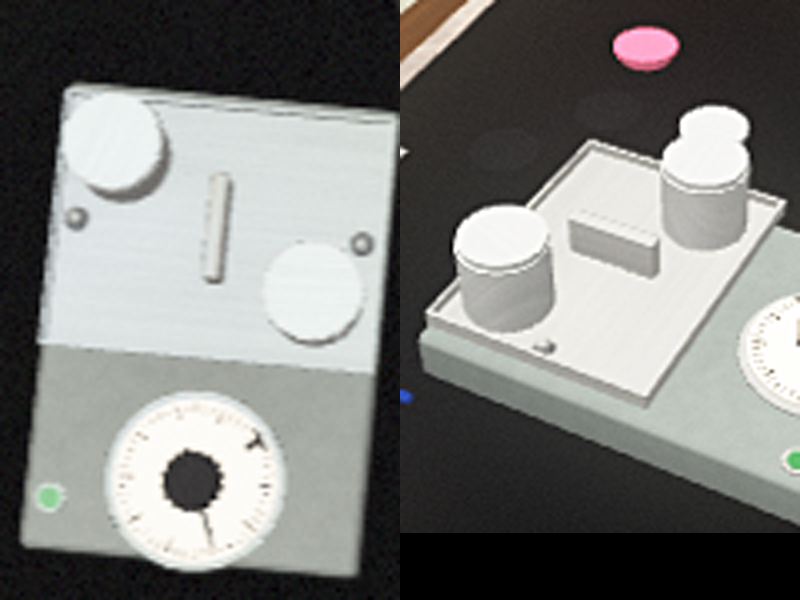

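The final view shows both tins lidded and upright on the level tray (crop (115,143) and (313,292)). The T mark is unmoved at (257,441), and the bottle and spoon are where they were. Handing in.

```bash
python3 -c "
from plant import robot
print(robot.close_job())"
```

```text
the job is handed in; nothing more can be done
None
```

The tray is seated level on its pins, the dial was zeroed with the tray empty, and both tins present are lidded and upright on the tray; the job was handed in at about 67 s, with no verdict returned.

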